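Count washed steel balls into the scale pan with the one-ball spoon

TASK

Scoop both washed steel balls out of the rinse tray one at a time with the ball spoon and tip each into the scale's pan; they must not be touched with the fingers. In its rack only the spoon's neck can be reached, so first lift it out, set it down flat on the rubber mat and let go of it, then take it by the handle. At the end lay the spoon flat and right way up, wholly on the mat, and leave the rollers in their lanes and everything else where it stands.

Things in the scene. Friction and masses are not known exactly. Their poses are not given: they have to be found in the camera images.
- tray: Fixed aluminium rinse tray, 98 (x) by 169 (y) by 38 mm high, open on top. Origin: centre of its underside. Floor 12 mm above the bench. Three dividers along x, 3 mm thick, make four lanes, each 38 mm wide and 90 mm long inside, centred at y = -61.5, -20.5, 20.5, 61.5 mm. Dividers, side walls and the end wall (inner face x = +45 mm) rise 26 mm above the floor.
- lip (a point): Top middle of the tray's low lip at tray x = -47 mm, the end towards the robot: 4 mm thick and only 8 mm above the tray's floor. The spoon reaches over it into a lane; a hand does not fit into the lanes.
- spoon: Loose rigid ball spoon, 206 mm long, about 120 g. Origin: on its underside, below the middle of the pocket; x points to the tips, z up when right way up. Head 31 mm wide, x = -14 to +16 mm: side cheeks 14 mm high, x = -14 to +8 mm, back wall 18 mm high with inner face x = -12 mm, open in front. Lies level on head and foot. Centre of mass near x = -110 mm. Starts level in the rack.
- pocket (a point): Where a seated ball's centre lies: spoon x = 0, y = 0, z = 9.3 mm. The pocket's floor is two tines, z = 0 to 2 mm, 19 mm apart (y = +-9.5 to +-13.5 mm), x = -13 to +16 mm. Slid along a floor they pass under a ball, one to either side of where it stands; lifted, they carry it. It can roll along x and out of the open front unless the tips are tilted up.
- neck (a point): Middle of the spoon's steel neck, spoon x = -45, z = 18 mm. The neck is a bar x = -14 to -72 mm, 10 mm wide, z = 12 to 24 mm.
- handle (a point): Middle of the spoon's wooden handle, spoon x = -125, z = 19 mm. The handle is a bar x = -72 to -190 mm, 14 mm wide, z = 12 to 26 mm.
- heel (a point): Underside of the foot at the handle's end: spoon x = -184, y = 0, z = 0 mm. The foot is 12 mm long, 22 mm wide and joins the handle above it.
- rack: Fixed grey spoon rack, base plate 220 by 50 by 10 mm, x = -112 to +108 mm. Origin under the base. The spoon lies on the base, its x along the rack's x, its origin at about rack x = +84 mm; rack x points roughly towards the robot. Walls y = +-14 to +-22 mm, x = -110 to 0 mm, 50 mm high, flank the handle: only neck and head can be gripped. Open top: lifts straight out.
- mat: Fixed black rubber mat, 90 (x) by 280 (y) by 3 mm thick. Origin: centre of its underside. Clear of other things.
- scale: Fixed grey counting scale, box 165 (x) by 150 (y) by 42 mm high, carrying a round steel pan. Origin: centre of its underside. It stands to the left or the right of the tray, with the rack on the other side.
- pan (a point): Centre of the pan's inner floor, 58 mm above the bench. Pan: inner radius 41 mm at the floor, outer radius 52 mm at the rim, rim 22 mm above this point.
- ball0: Loose polished steel ball, 24 mm in diameter, 56 g, in one of the tray's lanes (see its centre point; the body's axes turn as it rolls).
- ball0_center (a point): Centre of ball0. In the spoon a ball stays put with the tips tilted up about 14 degrees and rolls out of the front with the tips tilted down about 24 degrees.
- roller0: Loose steel roller standing upright in one of the other lanes: a cylinder 24 mm in diameter, 22 mm high. Origin: centre of its underside. It stays where it is.
- ball1: Loose polished steel ball, 24 mm in diameter, 56 g, in one of the tray's lanes (see its centre point; the body's axes turn as it rolls).
- ball1_center (a point): Centre of ball1. In the spoon a ball stays put with the tips tilted up about 14 degrees and rolls out of the front with the tips tilted down about 24 degrees.
- roller1: Loose steel roller standing upright in one of the other lanes: a cylinder 24 mm in diameter, 22 mm high. Origin: centre of its underside. It stays where it is.
- spray: Loose spray can, 56 mm in diameter, 150 mm high, behind the tray. Origin under its centre. Stays put.
- oil: Loose oil bottle, 60 mm in diameter, 120 mm high, behind the tray. Origin under its centre. Stays put.
- tape: Loose roll of tape lying flat, 90 mm in diameter, 24 mm high, behind the tray. Origin under its centre. Stays put.
- spanner: Loose open-ended spanner lying flat, 160 mm long, near the robot's base. Stays put.
- cap: Loose black plastic cap, 44 mm in diameter, 35 mm high, near the robot's base. Stays put.
- bush: Loose flanged brass bush, 40 mm in diameter, 30 mm high, at the left of the bench. Stays put.
Mind the look-alikes: they are no part of the job. There is more than one size of the spoon; the job needs the larger.

How it is judged (in metres and radians):
On the way, in this order (a step that is already met when the one before it is completed fails the run):
1. the spoon lies flat, right way up, wholly on the rubber mat, let go (x of pocket in the frame of mat between -0.048 and 0.048 m and y of pocket in the frame of mat between -0.142 and 0.142 m and x of heel in the frame of mat between -0.048 and 0.048 m and y of heel in the frame of mat between -0.142 and 0.142 m and angle between spoon's own z axis and vertical below 0.1 rad and height (world z) of spoon below 0.008 m and linear speed of spoon below 0.03 m/s and contact force between the fingers and spoon below 0.1 N), for 0.2 s.
2. one ball sits in the spoon's pocket, lifted clear of the tray (((distance between ball0_center and pocket below 0.01 m and height (world z) of ball0_center above 0.06 m) or (distance between ball1_center and pocket below 0.01 m and height (world z) of ball1_center above 0.06 m))), for 0.2 s.
3. that ball rests in the scale's pan, the other is not there yet (((horizontal distance between ball0_center and pan below 0.045 m and z of ball0_center in the frame of pan between 0.006 and 0.035 m and linear speed of ball0 below 0.1 m/s and horizontal distance between ball1_center and pan above 0.07 m) or (horizontal distance between ball1_center and pan below 0.045 m and z of ball1_center in the frame of pan between 0.006 and 0.035 m and linear speed of ball1 below 0.1 m/s and horizontal distance between ball0_center and pan above 0.07 m))), for 0.2 s.
4. the other ball sits in the spoon's pocket, lifted clear of the tray, the first still in the pan (((horizontal distance between ball0_center and pan below 0.045 m and z of ball0_center in the frame of pan between 0.006 and 0.035 m and linear speed of ball0 below 0.1 m/s and distance between ball1_center and pocket below 0.01 m and height (world z) of ball1_center above 0.06 m) or (horizontal distance between ball1_center and pan below 0.045 m and z of ball1_center in the frame of pan between 0.006 and 0.035 m and linear speed of ball1 below 0.1 m/s and distance between ball0_center and pocket below 0.01 m and height (world z) of ball0_center above 0.06 m))), for 0.2 s.
At the end, for the whole second after the job is handed in: Both balls rest in the scale's pan (centre within 45 mm of the pan's axis and lying on the pan or against its wall, not above the rim), and the spoon lies let go and at rest wholly on the mat (head and foot on the mat), right way up and level within 0.10 rad (all of step 1 and horizontal distance between each of ball0_center, ball1_center and pan below 0.045 m and z of ball0_center in the frame of pan between 0.006 and 0.035 m and linear speed of each of ball0, ball1 below 0.1 m/s and z of ball1_center in the frame of pan between 0.006 and 0.035 m); the robot touches nothing.
It fails at once if the fingers touch a ball (contact force between the fingers and ball0 above 0.5 N or contact force between the fingers and ball1 above 0.5 N).
It fails at once if a roller is moved by more than 25 mm (distance of any of roller0, roller1 from where it was at the start of the episode above 0.025 m).
It fails at once if another thing on the bench is moved by more than 30 mm (distance of any of spray, oil, tape, spanner, cap, bush from where it was at the start of the episode above 0.03 m).
It also fails if it takes over 72 s, if anything falls off the work surface, if the arm or the gripper's body presses on something with over 40 N, if the wrist force passes 120 N, or if a joint passes its speed limit or range.

ROBOT

A 7-joint arm with a two-finger parallel gripper is mounted at the origin on the work surface. World frame = base frame: x ahead of the robot, y to its left, z up, the work surface at z = 0. Lengths are in mm, angles in rad, forces in N, time in s.
With the tool pointing down it reaches from about 425 to 975 mm from the base axis. Payload 16.7 kg.
Tool frame: the origin (TCP) lies at the very end of the fingers, on their centre line; the grasp point (between the pads) lies 19 mm behind it; z points along the fingers, y is the line along which they close (so a half turn about z gives the same grasp; the last joint's range is limited). The gripper opens to 85 mm and grips with 20 to 120 N. Pads are 22 mm wide; open, the fingers measure 114 mm over their backs; the gripper's body (76 mm by 85 mm) begins 54 mm behind the grasp point. The pads swing forward as they close: fully open they stand 13 mm farther back than shut.
Start: joints at [1.006, 0.426, 0.074, 1.606, -0.034, 1.111, -0.067], TCP at [272.613, -617.461, 231.302] pointing down, gripper open.
Joint ranges: [-2.85, 2.85], [-0.5, 2.14], [-1.23, 1.37], [0.21, 2.46], [-1.02, 4.16], [0.16, 2.05], [-2.73, 2.73]. Speed limits (rad/s): [1.89, 1.89, 2.39, 2.39, 3.01, 3.01, 3.01].

INTERFACE

Orientations are given as a unit quaternion [w, x, y, z].
In Python, from cell import readout, eyes, job, finder gives the robot as it stands.
- The arm moves only by the tool jog_arm, never from a script. Its argument "motion" is a list of rows, each an object of numbers: "x", "y", "z": the shift along the world's x, y, z each as a share of 12 cm, from -1 to 1; "ax", "ay", "az": the turn, a rotation vector about the world's x, y, z each as a share of 90 degrees, from -1 to 1; "fingers": the opening, from -1 (shut) to 1 (fully open). In form: [{"x": .., "y": .., "z": .., "ax": .., "ay": .., "az": .., "fingers": ..}, ...]. A call has 1 to 10 rows; each row is the pose to reach, as a shift and turn from the pose commanded when the call began; what a row does not reach only later rows make up. A row lasts 1/8 s, in which the tool goes at most 62.5 mm and 10.7 degrees, less where a joint would pass 70% of its speed; a pose out of reach is approached as far as the arm can. A call with a number of a shift or a turn outside -1 to 1 is refused whole. A call with a gripper value outside its range is refused whole. The fingers move at their own pace and stop on an object; "force" is the grip in N (left out, the last holds). Time passes only in rows, so rows that repeat a pose let the fingers close. It gives the time, the measured TCP pose, the force, the opening and the grip force at its end, in the units of the state.
- readout.state(): the state, without advancing time (a new reading comes with each control period).
- eyes.snapshot(name): name is "scene" or "top" or "wrist"; returns the picture (420x560x3 uint8, red, green, blue); there is no depth.
- eyes.camera_info(name): a dict with "intrinsics" (3x3 intrinsics, pixels), "origin" and "attitude" of the camera in the world. Camera axes: x right, y down, z forward; pixel columns grow to the right and rows downward; lengths in mm; the calibration is good to about 2 mm. A picture is of the moment at which its call begins: read the wrist's pose just before it. camera_info takes no time and is no camera call; for the wrist camera it gives the pose at the moment of the call.
- job.sign_off(): hands the job in; it is judged then, once.
Trained networks look in the newest picture that a camera, given by its name, has taken for a name from the list of things; names that differ only in an ending like _2 or _b are one class to them, and where a whole thing is asked for, a point or a joint stands for the part that bears it (a point fixed in the world has none). Each returns a list of dicts, best first, with "score" (0 to 1); they miss things now and then, are a little off and sometimes report something else, mostly with a low value. They report only what shows in the picture. A call takes as long as a camera call. They do not tell look-alikes from the thing itself.
- finder.look_for(camera, label): "at" ([x, y, z] in mm, in world coordinates, good to about 4 mm: the middle of the surface that is visible of it).
The state is a dict: "time": time; "joints": joint angles; "dq": joint speeds; "effort": joint torques, N m; "ee_pos": TCP position; "orientation": TCP orientation; "force": force on the tool from outside, world axes, zero at the start; "ft_torque": the same for the moment, N m; "gripper_width": opening from 0.0 (shut) to 1.0 (fully open); "grasp_force": force on a finger pad.
Only numpy, scipy, OpenCV 4.12 (cv2) and the standard library are available. Lean on these libraries where they do the work, as an engineer would, in place of code of your own. Each camera call takes 0.05 s, during which the arm holds its last target. There are 200 camera calls.

## Working session

There is one attempt and no reset: what is moved stays moved. The work goes in short steps, Python scripts to look and compute and a tool call to move; the robot and the scene stay as the last step left them, time stands still between calls to the robot, and variables do not carry over. Pictures are saved under pics/ and viewed, at most 10 in all, crops included, and the job is handed in when it is done.

Besides the shell and the picture viewer there is one more tool, called after "Request:" as a command line: name --argument value ..., lists and objects as JSON in quotes. jog_arm: Moves the arm, as the interface text tells. Its arguments: {"type":"object","properties":{"motion":{"type":"array"},"force":{"type":"number"}},"required":["motion"]}

```bash
ls; mkdir -p pics; python3 - <<'E'
from cell import readout, eyes, finder
import cv2,numpy as np
print(readout.state())
for c in ["scene","top"]:
    im=eyes.snapshot(c); cv2.imwrite(f"pics/{c}0.png",cv2.cvtColor(im,cv2.COLOR_RGB2BGR))
    i=eyes.camera_info(c); print(c,i)
    for n in ["tray","lip","spoon","pocket","neck","handle","heel","rack","mat","scale","pan","ball0","roller0","spray","oil","tape"]:
        print(n,[(np.round(d["at"]).tolist(),round(d["score"],2)) for d in finder.look_for(c,n)][:5])
E
```

```text
pics
{'time': 0.0, 'joints': array([ 1.00552989,  0.42673816,  0.07385417,  1.60660667, -0.03405063,
        1.1108107 , -0.06709381]), 'dq': array([-0.0003317 , -0.00077176,  0.00097238, -0.00070192, -0.00041623,
       -0.00110092, -0.00099657]), 'effort': array([-2.14302972e-04, -9.49842310e+01,  3.76054779e+00, -4.63530922e+01,
        1.92161469e-02,  9.98360018e-03,  6.41251745e-05]), 'ee_pos': array([ 272.41827967, -617.13791662,  230.60675679]), 'orientation': array([-6.19705041e-04,  9.78470451e-01,  2.06385928e-01, -2.03411900e-04]), 'force': array([-0.5507278 , -0.09721005,  0.23097081]), 'ft_torque': array([ 0.03330639, -0.02210105, -0.0376561 ]), 'grasp_force': 0.0, 'gripper_width': 1.004335423201573}
scene {'intrinsics': array([[517.26836124,   0.        , 281.49565053],
       [  0.        , 517.26836124, 215.35782028],
       [  0.        ,   0.        ,   1.        ]]), 'origin': array([1124.15207671,  698.12792766, 1216.32992578]), 'attitude': array([-0.11924859,  0.37076833,  0.86919918, -0.30463651])}
tray [([651.0, -4.0, 21.0], 0.68), ([689.0, 53.0, 33.0], 0.43),
[... 1388 characters left out ...]
ndle [([545.0, -312.0, 31.0], 0.57), ([238.0, -327.0, 21.0], 0.53), ([682.0, 53.0, 35.0], 0.4), ([561.0, -302.0, 10.0], 0.23)]
heel [([238.0, -326.0, 16.0], 0.83), ([548.0, -316.0, 34.0], 0.59), ([564.0, -305.0, 9.0], 0.24)]
rack [([564.0, -304.0, 8.0], 0.63)]
mat [([470.0, -27.0, 0.0], 0.72)]
scale [([541.0, 293.0, 40.0], 0.96), ([469.0, -25.0, -1.0], 0.69)]
pan [([544.0, 295.0, 41.0], 0.62)]
ball0 [([660.0, -36.0, 27.0], 0.52), ([647.0, -66.0, 31.0], 0.49), ([547.0, -316.0, 32.0], 0.42)]
roller0 [([673.0, 8.0, 35.0], 0.54)]
spray [([768.0, 24.0, 135.0], 0.69)]
oil [([771.0, 156.0, 81.0], 0.68), ([467.0, -27.0, 2.0], 0.46)]
tape [([782.0, -139.0, 22.0], 0.84), ([365.0, -247.0, 34.0], 0.75)]
```

```bash
python3 - <<'E'
import cv2
for c in ["scene","top"]:
    im=cv2.imread(f"pics/{c}0.png"); cv2.imwrite(f"pics/{c}0b.png",cv2.resize(im,(800,600),interpolation=cv2.INTER_CUBIC))
E
```

```text
(no output)
```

View pics/scene0b.png

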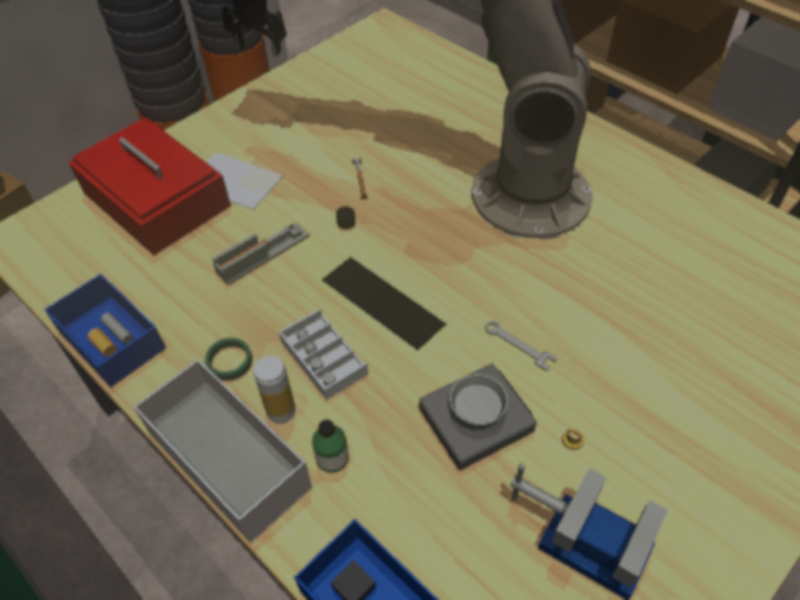

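View pics/top0b.png

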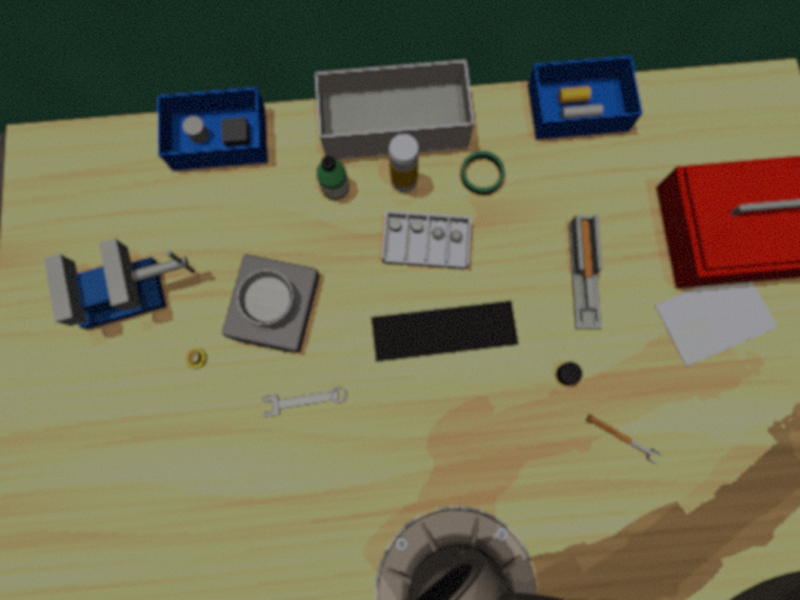

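The arm is clear of both pictures. The mat is at view px (445,331) and the tray at (427,240), with four items in its lanes at (396,225), (417,227), (438,233) and (456,236). The large spoon is in the rack at (587,270) with its tips towards the robot at (588,318). The small look-alike is at (622,437), and the pan is at (268,298).

```bash
cat > h.py <<'E'
import numpy as np, cv2
from scipy.spatial.transform import Rotation as R
from cell import readout, eyes, finder
def q(a): return R.from_quat(np.roll(a,-1))
def ray(info,u,v):
    d=q(info["attitude"]).apply(np.linalg.solve(info["intrinsics"],[u,v,1.]))
    return np.array(info["origin"]),d
def at(info,u,v,z):
    o,d=ray(info,u,v); return o+d*(z-o[2])/d[2]
def proj(info,p):
    c=info["intrinsics"]@q(info["attitude"]).inv().apply(np.asarray(p,float)-info["origin"]); return c[:2]/c[2]
def tri(obs):
    A=np.zeros((3,3));b=np.zeros(3)
    for i,u,v in obs:
        o,d=ray(i,u,v);d/=np.linalg.norm(d);M=np.eye(3)-np.outer(d,d);A+=M;b+=M@o
    return np.linalg.solve(A,b)
def snap(c,name):
    i=eyes.camera_info(c); im=cv2.cvtColor(eyes.snapshot(c),cv2.COLOR_RGB2BGR); cv2.imwrite(f"pics/{name}.png",im); return i,im
E
python3 - <<'E'
from h import *
t=eyes.camera_info("top")
w=lambda u,v,z: at(t,u*.7,v*.7,z)[:2].round(1)
print("mat",[w(*p,3) for p in [(372,317),(513,302),(517,345),(377,361)]])
print("tray",[w(*p,38) for p in [(386,213),(472,217)]],[w(*p,20) for p in [(468,268),(383,263)]])
print("rack",[w(*p,10) for p in [(576,328),(601,327)]],"walls50",[w(*p,50) for p in [(573,217),(597,215)]])
print("pan rim ctr",w(266,297,80),"scale",[w(*p,42) for p in [(242,255),(318,267),(300,349),(223,335)]])
print("items",[w(*p,30) for p in [(396,225),(417,227),(438,233),(456,236)]])
c=eyes.camera_info("wrist");s=readout.state();print(c,q(s["orientation"]).as_matrix().round(2))
print("cam in tool", q(s["orientation"]).inv().apply(c["origin"]-s["ee_pos"]).round(1),(q(s["orientation"]).inv()*q(c["attitude"])).as_matrix().round(3))
E
```

```text
mat [array([508.9, 110.4]), array([ 513.5, -168.4]), array([ 428.2, -165. ]), array([422. , 107.6])]
tray [array([707.9,  64.8]), array([ 683.9, -103.2])] [array([586. , -85.9]), array([611.5,  79.5])]
rack [array([ 449.7, -281.7]), array([ 447.3, -330.2])] walls50 [array([ 661.5, -297.2]), array([ 661.3, -344.3])]
pan rim ctr [548.9 298.7] scale [array([646.2, 349.9]), array([608.6, 204.7]), array([452.8, 247.8]), array([492.5, 390.6])]
items [array([684. ,  47.3]), array([676.1,   6.3]), array([659.9, -33.8]), array([650.4, -68.4])]
{'intrinsics': array([[344.71673575,   0.        , 279.54666827],
       [  0.        , 344.71673575, 210.70986803],
       [  0.        ,   0.        ,   1.        ]]), 'origin': array([ 342.12255124, -587.04686599,  373.67330425]), 'attitude': array([ 0.12581283,  0.8280229 , -0.54023624, -0.08181694])} [[ 0.91  0.4   0.  ]
 [ 0.4  -0.91  0.  ]
 [ 0.   -0.   -1.  ]]
cam in tool [  75.9    0.2 -142.4] [[-0.001 -0.955 -0.297]
 [ 1.    -0.001  0.   ]
 [-0.001 -0.297  0.955]]
```

Request:
jog_arm --motion '[{"x": 0.3, "y": 0.4, "z": 0, "az": -0.1}, {"x": 0.7, "y": 0.85, "z": 0, "az": -0.2}, {"x": 1.0, "y": 1.0, "z": 0, "az": -0.31}]'

```text
invalid input at $.motion[0]: expected keys x, y, z, ax, ay, az, fingers
```

Request:
jog_arm --motion '[{"x": 0.4, "y": 0.4, "z": 0}, {"x": 0.8, "y": 0.8, "z": 0}, {"x": 1.0, "y": 1.0, "z": 0}]'

```text
invalid input at $.motion[0]: expected keys x, y, z, ax, ay, az, fingers
```

Request:
jog_arm --motion '[{"x": -0.1, "y": 0.4, "z": 0}, {"x": -0.2, "y": 0.55, "z": 0}, {"x": -0.2, "y": 0.55, "z": 0}, {"x": -0.2, "y": 0.55, "z": 0}]'

```text
invalid input at $.motion[0]: expected keys x, y, z, ax, ay, az, fingers
```

Request:
jog_arm --motion '[{"x": 0.3, "y": 0.4, "z": 0, "ax": 0, "ay": 0, "az": -0.1, "fingers": 1}, {"x": 0.7, "y": 0.85, "z": 0, "ax": 0, "ay": 0, "az": -0.2, "fingers": 1}, {"x": 1.0, "y": 1.0, "z": 0, "ax": 0, "ay": 0, "az": -0.31, "fingers": 1}]'

```text
time: 2.08
ee_pos: [393.9, -495.4, 231.7]
orientation: [-0.0, 0.999, -0.038, 0.0]
force: [0.3, -1.6, -0.2]
gripper_width: 1.002
grasp_force: 0.0
```

Request:
jog_arm --motion '[{"x": 0.4, "y": 0.4, "z": 0, "ax": 0, "ay": 0, "az": 0, "fingers": 1}, {"x": 0.8, "y": 0.8, "z": 0, "ax": 0, "ay": 0, "az": 0, "fingers": 1}, {"x": 1.0, "y": 1.0, "z": 0, "ax": 0, "ay": 0, "az": 0, "fingers": 1}]'

```text
time: 2.45
ee_pos: [514.7, -374.9, 231.4]
orientation: [-0.0, 0.999, -0.035, 0.0]
force: [0.8, -0.3, 0.4]
gripper_width: 0.999
grasp_force: 0.0
```

Request:
jog_arm --motion '[{"x": -0.1, "y": 0.4, "z": 0, "ax": 0, "ay": 0, "az": 0, "fingers": 1}, {"x": -0.2, "y": 0.55, "z": 0, "ax": 0, "ay": 0, "az": 0, "fingers": 1}, {"x": -0.2, "y": 0.55, "z": 0, "ax": 0, "ay": 0, "az": 0, "fingers": 1}, {"x": -0.2, "y": 0.55, "z": 0, "ax": 0, "ay": 0, "az": 0, "fingers": 1}]'

```text
time: 2.95
ee_pos: [488.8, -312.2, 231.6]
orientation: [0.0, 0.999, -0.036, 0.0]
force: [-0.8, -0.7, 0.2]
gripper_width: 1.004
grasp_force: 0.0
```

```bash
python3 - <<'E'
from h import *
i,im=snap("wrist","w1"); np.save("w1.npy",i,allow_pickle=True)
for n in ["neck","handle","pocket","heel","rack"]:
    print(n,[(np.round(d["at"]).tolist(),round(d["score"],2)) for d in finder.look_for("wrist",n)][:3])
cv2.imwrite("pics/w1b.png",cv2.resize(im,(800,600),interpolation=cv2.INTER_CUBIC))
print(i)
E
```

```text
neck [([252.0, -322.0, 18.0], 0.75), ([578.0, -317.0, 35.0], 0.62)]
handle [([248.0, -326.0, 16.0], 0.86), ([577.0, -318.0, 36.0], 0.69), ([629.0, -91.0, 16.0], 0.43)]
pocket [([576.0, -318.0, 36.0], 0.65), ([255.0, -323.0, 18.0], 0.56), ([627.0, -88.0, 17.0], 0.18)]
heel [([575.0, -319.0, 34.0], 0.81), ([628.0, -90.0, 17.0], 0.47)]
rack [([558.0, -312.0, 6.0], 0.89)]
{'intrinsics': array([[344.71673575,   0.        , 279.54666827],
       [  0.        , 344.71673575, 210.70986803],
       [  0.        ,   0.        ,   1.        ]]), 'origin': array([ 564.56273977, -317.84516802,  373.97965971]), 'attitude': array([-0.10209518, -0.673225  ,  0.72411903,  0.10952765])}
```

View pics/w1b.png

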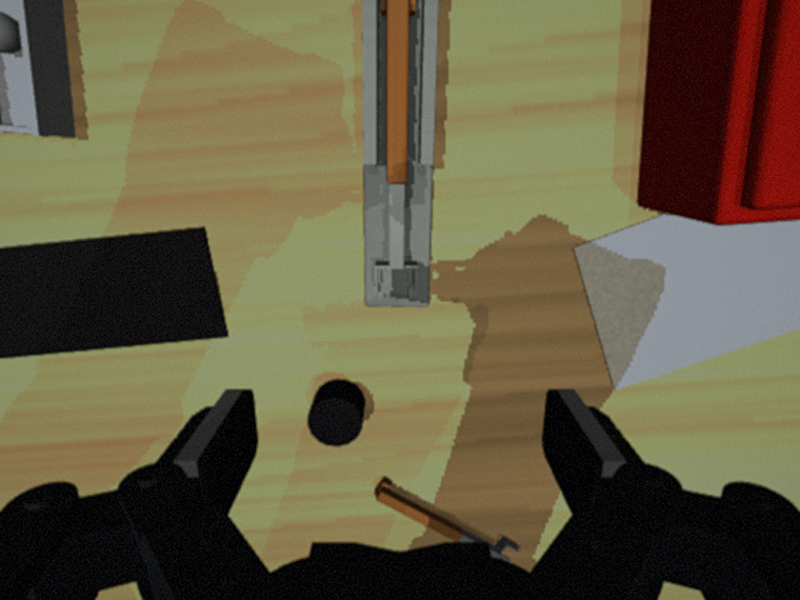

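The wrist view shows the rack at the top centre. The handle/neck junction is at view px (397,183), the head's back wall at (397,264), and the rack's near end at (365,305) to (430,304). The tray's near corner is at (38,136).

```bash
python3 - <<'E'
from h import *
i=np.load("w1.npy",allow_pickle=True).item()
w=lambda u,v,z: at(i,u*.7,v*.7,z).round(1)
print("base",w(365,305,10),w(430,304,10)," wall ends base",w(365,165,10),w(432,165,50))
print("junction",w(397,183,36),"backwall",w(397,264,28),"tips",w(396,302,12),"handle far",w(397,5,36))
print("mat",w(205,228,3),w(227,335,3))
print("traycorner lip",w(38,136,20),w(75,138,0))
t=eyes.camera_info("top")
im=cv2.imread("pics/top0.png")
p=im[140:195,262:338]; p=cv2.resize(p,(800,579),interpolation=cv2.INTER_CUBIC)
q2=im[145:235,395:428]; q2=cv2.resize(q2,None,fx=6,fy=6,interpolation=cv2.INTER_CUBIC)
cv2.imwrite("pics/rk.png",q2)
# height by two views: junction row in top: find along spoon line
for zz in (30,36,42): print(zz,proj(t,w(397,183,zz)).round(1),proj(t,w(397,264,zz-8)).round(1))
E
```

```text
base [ 450.7 -283.    10. ] [ 447.9 -333.3   10. ]  wall ends base [ 555.  -292.7   10. ] [ 553.  -337.9   50. ]
junction [ 542.6 -314.8   36. ] backwall [ 485.5 -310.5   28. ] tips [ 452.  -307.2   12. ] handle far [ 647.4 -322.6   36. ]
mat [ 518.  -167.7    3. ] [ 431.4 -169.     3. ]
traycorner lip [590.5 -72.9  20. ] [588.7 -85.3   0. ]
30 [411.9 194.5] [412.8 215.7]
36 [412.6 193.8] [413.5 214.7]
42 [413.3 193.1] [414.1 213.8]
```

View pics/rk.png

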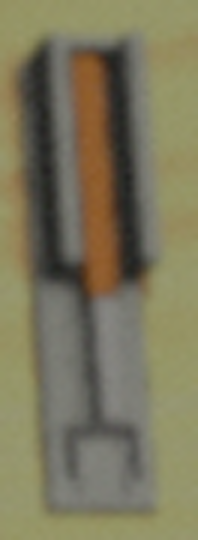

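The enlarged crop shows the handle/neck junction at top px (412,193.8). That agrees with the wrist ray at z = 36, so the spoon sits at the expected height.

Request:
jog_arm --motion '[{"x": 0.31, "y": -0.01, "z": -0.5, "ax": 0, "ay": 0, "az": 0, "fingers": 1}, {"x": 0.31, "y": -0.01, "z": -1, "ax": 0, "ay": 0, "az": 0, "fingers": 1}]'

```text
time: 3.5
ee_pos: [528.2, -312.8, 115.3]
orientation: [0.0, 0.999, -0.035, 0.002]
force: [0.9, -0.8, -1.2]
gripper_width: 1.004
grasp_force: 0.0
```

Request:
jog_arm --motion '[{"x": 0, "y": 0, "z": -0.4, "ax": 0, "ay": 0, "az": 0, "fingers": 1}, {"x": 0, "y": 0, "z": -0.7, "ax": 0, "ay": 0, "az": 0, "fingers": 1}, {"x": 0, "y": 0, "z": -0.81, "ax": 0, "ay": 0, "az": 0, "fingers": 1}, {"x": 0, "y": 0, "z": -0.81, "ax": 0, "ay": 0, "az": 0, "fingers": 1}]'

```text
time: 4.0
ee_pos: [525.5, -312.7, 18.5]
orientation: [-0.0, 0.999, -0.036, -0.0]
force: [0.1, 0.3, -0.1]
gripper_width: 1.0
grasp_force: 0.0
```

Request:
jog_arm --motion '[{"x": 0, "y": 0, "z": 0, "ax": 0, "ay": 0, "az": 0, "fingers": -1}, {"x": 0, "y": 0, "z": 0, "ax": 0, "ay": 0, "az": 0, "fingers": -1}, {"x": 0, "y": 0, "z": 0, "ax": 0, "ay": 0, "az": 0, "fingers": -1}, {"x": 0, "y": 0, "z": 0, "ax": 0, "ay": 0, "az": 0, "fingers": -1}, {"x": 0, "y": 0, "z": 0, "ax": 0, "ay": 0, "az": 0, "fingers": -1}, {"x": 0, "y": 0, "z": 0, "ax": 0, "ay": 0, "az": 0, "fingers": -1}, {"x": 0, "y": 0, "z": 0, "ax": 0, "ay": 0, "az": 0, "fingers": -1}]' --force 60

```text
time: 4.88
ee_pos: [525.7, -312.8, 19.1]
orientation: [0.0, 0.999, -0.036, 0.0]
force: [-1.2, 0.3, 7.8]
gripper_width: 0.101
grasp_force: 59.5
```

Request:
jog_arm --motion '[{"x": 0, "y": 0, "z": 0.1, "ax": 0, "ay": 0, "az": 0, "fingers": -1}, {"x": 0, "y": 0, "z": 0.4, "ax": 0, "ay": 0, "az": 0, "fingers": -1}, {"x": 0, "y": 0, "z": 0.7, "ax": 0, "ay": 0, "az": 0, "fingers": -1}, {"x": 0, "y": 0, "z": 0.8, "ax": 0, "ay": 0, "az": 0, "fingers": -1}]'

```text
time: 5.38
ee_pos: [526.4, -313.2, 117.4]
orientation: [0.001, 0.999, -0.036, 0.002]
force: [0.3, -0.1, -1.3]
gripper_width: 0.097
grasp_force: 58.7
```

Request:
jog_arm --motion '[{"x": -0.05, "y": 0.25, "z": 0, "ax": 0, "ay": 0, "az": -0.1, "fingers": -1}, {"x": -0.1, "y": 0.5, "z": 0, "ax": 0, "ay": 0, "az": -0.2, "fingers": -1}, {"x": -0.2, "y": 0.75, "z": 0, "ax": 0, "ay": 0, "az": -0.3, "fingers": -1}, {"x": -0.3, "y": 1, "z": 0, "ax": 0, "ay": 0, "az": -0.4, "fingers": -1}]'

```text
time: 5.88
ee_pos: [488.8, -191.5, 114.3]
orientation: [-0.0, 0.939, -0.345, -0.0]
force: [-0.3, 0.2, -0.8]
gripper_width: 0.097
grasp_force: 58.7
```

Request:
jog_arm --motion '[{"x": -0.05, "y": 0.25, "z": 0, "ax": 0, "ay": 0, "az": -0.1, "fingers": -1}, {"x": -0.1, "y": 0.5, "z": 0, "ax": 0, "ay": 0, "az": -0.2, "fingers": -1}, {"x": -0.16, "y": 0.75, "z": 0, "ax": 0, "ay": 0, "az": -0.3, "fingers": -1}, {"x": -0.16, "y": 1, "z": 0, "ax": 0, "ay": 0, "az": -0.4, "fingers": -1}, {"x": -0.16, "y": 1, "z": 0, "ax": 0, "ay": 0, "az": -0.5, "fingers": -1}, {"x": -0.16, "y": 1, "z": 0, "ax": 0, "ay": 0, "az": -0.54, "fingers": -1}]'

```text
time: 6.62
ee_pos: [468.4, -73.6, 112.3]
orientation: [0.002, 0.731, -0.682, -0.003]
force: [0.1, 0.5, -1.8]
gripper_width: 0.1
grasp_force: 58.7
```

Request:
jog_arm --motion '[{"x": 0, "y": 0.4, "z": 0, "ax": 0, "ay": 0, "az": 0, "fingers": -1}, {"x": 0, "y": 0.64, "z": 0, "ax": 0, "ay": 0, "az": 0, "fingers": -1}, {"x": 0, "y": 0.64, "z": -0.3, "ax": 0, "ay": 0, "az": 0, "fingers": -1}, {"x": 0, "y": 0.64, "z": -0.3, "ax": 0, "ay": 0, "az": 0, "fingers": -1}]'

```text
time: 7.12
ee_pos: [467.2, 3.7, 74.8]
orientation: [0.004, 0.733, -0.68, -0.004]
force: [0.5, -1.3, -0.4]
gripper_width: 0.097
grasp_force: 58.7
```

```bash
python3 - <<'E'
from h import *
s=readout.state(); print(s["joints"].round(2),q(s["orientation"]).as_matrix().round(3))
i,im=snap("top","t2"); np.save("t2.npy",i,allow_pickle=True)
i,im2=snap("wrist","w2")
a=cv2.resize(im[135:275,235:385],(643,600),interpolation=cv2.INTER_CUBIC)
b=cv2.resize(im2,(400,300)); 
cv2.imwrite("pics/t2b.png",a)
E
```

```text
[-0.85  0.46  0.88  2.22 -0.55  0.7  -2.66] [[ 0.074 -0.997 -0.011]
 [-0.997 -0.074  0.   ]
 [-0.001  0.011 -1.   ]]
```

View pics/t2b.png

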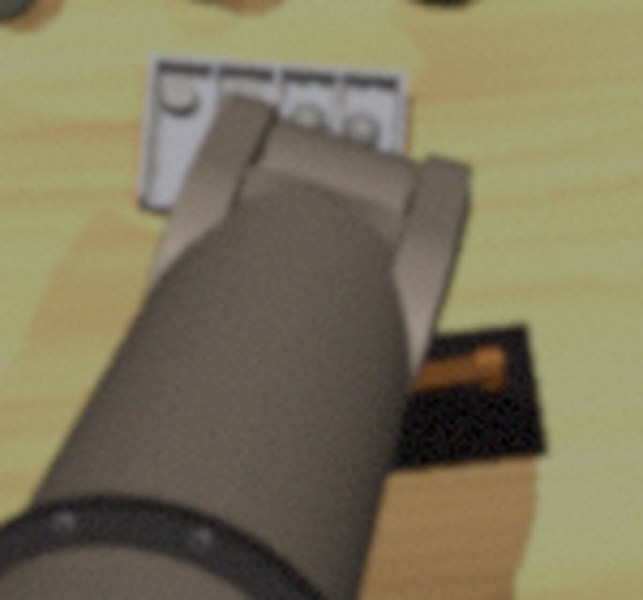

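The crop shows the spoon held over the mat with its foot at about (490,370), on the mat's right side. The tray is partly hidden by the arm, and its leftmost item looks like a flat-topped roller.

Request:
jog_arm --motion '[{"x": 0.02, "y": 0, "z": -0.25, "ax": 0, "ay": 0, "az": 0, "fingers": -1}, {"x": 0.02, "y": 0, "z": -0.42, "ax": 0, "ay": 0, "az": 0, "fingers": -1}, {"x": 0.02, "y": 0, "z": -0.48, "ax": 0, "ay": 0, "az": 0, "fingers": -1}, {"x": 0.02, "y": 0, "z": -0.51, "ax": 0, "ay": 0, "az": 0, "fingers": -1}, {"x": 0.02, "y": 0, "z": -0.51, "ax": 0, "ay": 0, "az": 0, "fingers": -1}]'

```text
time: 7.85
ee_pos: [471.5, 2.5, 15.6]
orientation: [0.001, 0.732, -0.682, -0.003]
force: [0.1, -0.4, -1.3]
gripper_width: 0.096
grasp_force: 58.8
```

Request:
jog_arm --motion '[{"x": 0, "y": 0, "z": -0.02, "ax": 0, "ay": 0, "az": 0, "fingers": -1}, {"x": 0, "y": 0, "z": -0.025, "ax": 0, "ay": 0, "az": 0, "fingers": -1}]'

```text
time: 8.1
ee_pos: [471.4, 3.0, 12.2]
orientation: [0.002, 0.732, -0.681, -0.003]
force: [-0.7, 0.3, 2.9]
gripper_width: 0.099
grasp_force: 59.4
```

Request:
jog_arm --motion '[{"x": 0, "y": 0, "z": 0, "ax": 0, "ay": 0, "az": 0, "fingers": 1}, {"x": 0, "y": 0, "z": 0, "ax": 0, "ay": 0, "az": 0, "fingers": 1}, {"x": 0, "y": 0, "z": 0, "ax": 0, "ay": 0, "az": 0, "fingers": 1}, {"x": 0, "y": 0, "z": 0, "ax": 0, "ay": 0, "az": 0, "fingers": 1}, {"x": 0, "y": 0, "z": 0.3, "ax": 0, "ay": 0, "az": 0, "fingers": 1}, {"x": 0, "y": 0, "z": 0.7, "ax": 0, "ay": 0, "az": 0, "fingers": 1}, {"x": 0, "y": 0, "z": 1, "ax": 0, "ay": 0, "az": 0, "fingers": 1}]'

```text
time: 8.98
ee_pos: [471.2, 2.5, 133.6]
orientation: [0.001, 0.732, -0.682, -0.004]
force: [1.5, 0.6, 0.6]
gripper_width: 1.002
grasp_force: 0.0
```

Request:
jog_arm --motion '[{"x": 0, "y": 0, "z": 0.5, "ax": 0, "ay": 0, "az": 0.11, "fingers": 1}, {"x": 0, "y": 0, "z": 0.5, "ax": 0, "ay": 0, "az": 0.22, "fingers": 1}, {"x": 0, "y": 0, "z": 0.5, "ax": 0, "ay": 0, "az": 0.33, "fingers": 1}, {"x": 0.0, "y": -0.5, "z": 0.5, "ax": 0, "ay": 0, "az": 0.44, "fingers": 1}, {"x": 0, "y": -0.5, "z": 0.5, "ax": 0, "ay": 0, "az": 0.55, "fingers": 1}, {"x": 0, "y": -0.5, "z": 0.5, "ax": 0, "ay": 0, "az": 0.66, "fingers": 1}, {"x": 0, "y": -0.5, "z": 0.5, "ax": 0, "ay": 0, "az": 0.77, "fingers": 1}, {"x": 0, "y": -0.5, "z": 0.5, "ax": 0, "ay": 0, "az": 0.88, "fingers": 1}, {"x": 0, "y": -0.5, "z": 0.5, "ax": 0, "ay": 0, "az": 0.98, "fingers": 1}]'

```text
time: 10.1
ee_pos: [471.0, -57.3, 192.0]
orientation: [0.004, 1.0, 0.023, -0.001]
force: [-0.7, 0.5, -0.0]
gripper_width: 1.002
grasp_force: 0.0
```

```bash
python3 - <<'E'
from h import *
s=readout.state(); print(s["joints"].round(2),s["ee_pos"].round(1),q(s["orientation"]).as_matrix().round(3))
i,im=snap("wrist","w3"); np.save("w3.npy",i,allow_pickle=True)
cv2.imwrite("pics/w3b.png",cv2.resize(im,(800,600),interpolation=cv2.INTER_CUBIC))
E
```

```text
[-0.76  0.18  0.84  2.12 -0.16  0.91 -1.36] [471.  -57.3 192. ] [[ 0.999  0.046 -0.002]
 [ 0.046 -0.999 -0.007]
 [-0.002  0.007 -1.   ]]
```

View pics/w3b.png

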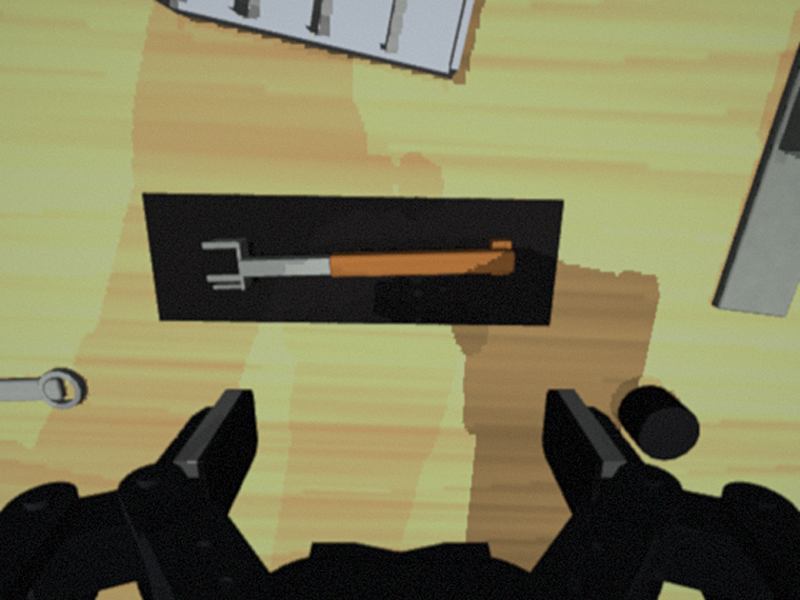

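The spoon lies flat and right way up, well inside the mat. Its handle junction is at view px (330,265) and its handle end at (514,261). The tray's lip corner is at (452,77).

```bash
python3 - <<'E'
from h import *
i=np.load("w3.npy",allow_pickle=True).item()
w=lambda u,v,z: at(i,u*.7,v*.7,z)[:2].round(1)
j=w(330,265,29);e=w(514,261,29);b=w(243,266,21);print("junction",j,"end",e,"backwall",b,"L",np.linalg.norm(e-j),"ang",np.degrees(np.arctan2(*(j-e)[::-1])),np.degrees(np.arctan2(*(b-e)[::-1])))
u=(j-e)/np.linalg.norm(j-e); print("handle -130 centre", j-58*u)
print("mat",[w(*p,3) for p in [(144,193),(563,200),(549,325),(160,320)]])
print("tray lip",w(452,75,20),w(172,8,20), "base",w(452,82,0))
# two-view height check of handle end
t=np.load("t2.npy",allow_pickle=True).item()
E
```

```text
junction [473.8 -14.5] end [ 481.4 -131. ] backwall [468.8  42.9] L 116.74763380899846 ang 93.73246162028174 94.14414873443454
handle -130 centre [477.57566539 -72.376976  ]
mat [array([510.9, 110.8]), array([ 518.4, -165.5]), array([ 430.2, -168.2]), array([422.4, 109.2])]
tray lip [588.7 -84.4] [615.9  75.5] base [587.3 -86.7]
```

Request:
jog_arm --motion '[{"x": 0.055, "y": -0.13, "z": -0.2, "ax": 0, "ay": 0, "az": 0.11, "fingers": 1}, {"x": 0.055, "y": -0.13, "z": -0.4, "ax": 0, "ay": 0, "az": 0.22, "fingers": 1}, {"x": 0.055, "y": -0.13, "z": -0.6, "ax": 0, "ay": 0, "az": 0.33, "fingers": 1}, {"x": 0.055, "y": -0.13, "z": -0.6, "ax": 0, "ay": 0, "az": 0.44, "fingers": 1}, {"x": 0.055, "y": -0.13, "z": -0.6, "ax": 0, "ay": 0, "az": 0.55, "fingers": 1}, {"x": 0.055, "y": -0.13, "z": -0.6, "ax": 0, "ay": 0, "az": 0.66, "fingers": 1}, {"x": 0.055, "y": -0.13, "z": -0.6, "ax": 0, "ay": 0, "az": 0.77, "fingers": 1}, {"x": 0.055, "y": -0.13, "z": -0.6, "ax": 0, "ay": 0, "az": 0.88, "fingers": 1}, {"x": 0.055, "y": -0.13, "z": -0.6, "ax": 0, "ay": 0, "az": 1, "fingers": 1}, {"x": 0.055, "y": -0.13, "z": -0.6, "ax": 0, "ay": 0, "az": 1, "fingers": 1}]'

```text
time: 11.4
ee_pos: [477.7, -73.0, 120.0]
orientation: [0.003, 0.694, 0.72, 0.002]
force: [-0.2, 0.8, -0.7]
gripper_width: 0.999
grasp_force: 0.0
```

Request:
jog_arm --motion '[{"x": 0, "y": 0, "z": -0.4, "ax": 0, "ay": 0, "az": 0.02, "fingers": 1}, {"x": 0, "y": 0, "z": -0.75, "ax": 0, "ay": 0, "az": 0.02, "fingers": 1}, {"x": 0, "y": 0, "z": -0.9, "ax": 0, "ay": 0, "az": 0.02, "fingers": 1}, {"x": 0, "y": 0, "z": -0.94, "ax": 0, "ay": 0, "az": 0.02, "fingers": 1}, {"x": 0, "y": 0, "z": -0.94, "ax": 0, "ay": 0, "az": 0.02, "fingers": 1}]'

```text
time: 12.02
ee_pos: [478.0, -72.9, 7.5]
orientation: [0.004, 0.682, 0.731, 0.002]
force: [0.4, -0.4, 0.8]
gripper_width: 1.003
grasp_force: 0.0
```

Request:
jog_arm --motion '[{"x": 0, "y": 0, "z": 0, "ax": 0, "ay": 0, "az": 0, "fingers": -1}, {"x": 0, "y": 0, "z": 0, "ax": 0, "ay": 0, "az": 0, "fingers": -1}, {"x": 0, "y": 0, "z": 0, "ax": 0, "ay": 0, "az": 0, "fingers": -1}, {"x": 0, "y": 0, "z": 0, "ax": 0, "ay": 0, "az": 0, "fingers": -1}, {"x": 0, "y": 0, "z": 0, "ax": 0, "ay": 0, "az": 0, "fingers": -1}, {"x": 0, "y": 0, "z": 0, "ax": 0, "ay": 0, "az": 0, "fingers": -1}, {"x": 0, "y": 0, "z": 0, "ax": 0, "ay": 0, "az": 0, "fingers": -1}]' --force 90

```text
time: 12.9
ee_pos: [478.0, -72.8, 7.7]
orientation: [0.003, 0.681, 0.732, 0.002]
force: [-2.3, -0.0, 11.8]
gripper_width: 0.137
grasp_force: 87.9
```

Request:
jog_arm --motion '[{"x": 0, "y": 0, "z": 0.1, "ax": 0, "ay": 0, "az": 0, "fingers": -1}, {"x": 0, "y": 0, "z": 0.4, "ax": 0, "ay": 0, "az": -0.05, "fingers": -1}, {"x": 0, "y": 0, "z": 0.75, "ax": 0, "ay": 0, "az": -0.1, "fingers": -1}, {"x": 0, "y": 0, "z": 1, "ax": 0, "ay": 0, "az": -0.15, "fingers": -1}]'

```text
time: 13.4
ee_pos: [477.9, -72.9, 129.3]
orientation: [0.004, 0.764, 0.646, 0.002]
force: [0.2, -0.4, -0.8]
gripper_width: 0.143
grasp_force: 88.4
```

Request:
jog_arm --motion '[{"x": 0.1, "y": 0.1, "z": 0.2, "ax": 0, "ay": 0, "az": -0.11, "fingers": -1}, {"x": 0.2, "y": 0.2, "z": 0.4, "ax": 0, "ay": 0, "az": -0.22, "fingers": -1}, {"x": 0.3, "y": 0.35, "z": 0.5, "ax": 0, "ay": 0, "az": -0.33, "fingers": -1}, {"x": 0.4, "y": 0.5, "z": 0.5, "ax": 0, "ay": 0, "az": -0.44, "fingers": -1}, {"x": 0.5, "y": 0.6, "z": 0.5, "ax": 0, "ay": 0, "az": -0.55, "fingers": -1}, {"x": 0.6, "y": 0.7, "z": 0.5, "ax": 0, "ay": 0, "az": -0.66, "fingers": -1}, {"x": 0.7, "y": 0.8, "z": 0.5, "ax": 0, "ay": 0, "az": -0.77, "fingers": -1}, {"x": 0.73, "y": 0.9, "z": 0.5, "ax": 0, "ay": 0, "az": -0.88, "fingers": -1}, {"x": 0.73, "y": 0.96, "z": 0.5, "ax": 0, "ay": 0, "az": -0.99, "fingers": -1}, {"x": 0.73, "y": 0.96, "z": 0.5, "ax": 0, "ay": 0, "az": -0.99, "fingers": -1}]'

```text
time: 14.65
ee_pos: [565.1, 43.0, 187.4]
orientation: [0.004, 0.997, -0.073, -0.002]
force: [-0.1, -0.4, -1.3]
gripper_width: 0.139
grasp_force: 88.4
```

```bash
python3 - <<'E'
from h import *
s=readout.state(); M=q(s["orientation"]).as_matrix();print(s["time"],s["joints"].round(2),s["ee_pos"].round(1),M.round(3),np.degrees(np.arctan2(M[1,0],M[0,0])))
i,im=snap("wrist","w4"); np.save("w4.npy",i,allow_pickle=True)
cv2.imwrite("pics/w4b.png",cv2.resize(im,(800,600),interpolation=cv2.INTER_CUBIC))
for n in ["ball0","roller0"]:
    print(n,[(np.round(d["at"]).tolist(),round(d["score"],2)) for d in finder.look_for("wrist",n)][:4])
E
```

```text
14.65 [-0.84  0.39  0.82  1.93 -0.34  0.97 -1.58] [565.1  43.  187.4] [[ 0.989 -0.146 -0.004]
 [-0.146 -0.989 -0.007]
 [-0.003  0.008 -1.   ]] -8.393050233270262
ball0 [([660.0, -30.0, 35.0], 0.81), ([651.0, -64.0, 33.0], 0.69)]
roller0 [([686.0, 52.0, 36.0], 0.76), ([606.0, 37.0, 209.0], 0.63), ([652.0, -29.0, 13.0], 0.62), ([677.0, 7.0, 33.0], 0.58)]
```

View pics/w4b.png

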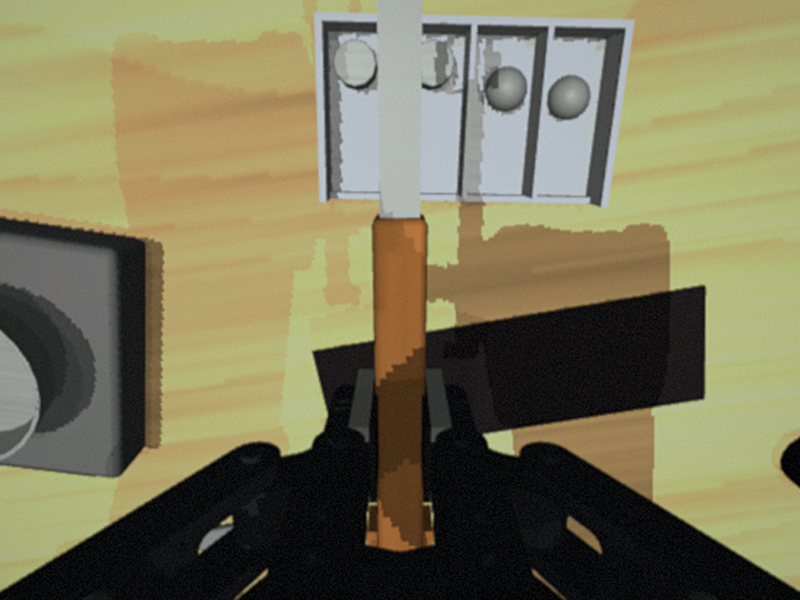

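The wrist view shows the balls in the two right-hand lanes, at view px (505,88) and (569,97). The flat-topped rollers are in the two left-hand lanes, at (356,64) and (437,63). The spoon runs straight along column 400.

```bash
python3 - <<'E'
from h import *
i=np.load("w4.npy",allow_pickle=True).item()
w=lambda u,v,z: at(i,u*.7,v*.7,z)[:2].round(1)
d=np.array([.989,-.146]);n=np.array([.146,.989])
def s(name,p): print(name,p,"along",(p@d).round(1),"across",(p@n).round(1))
s("ballA",w(505,88,24));s("ballB",w(569,97,24))
s("walltop far R",w(633,21,38));s("far L",w(315,14,38))
s("lip R",w(606,205,20));s("lip L",w(322,201,20))
s("div23 near",w(463,196,38));s("div34 near",w(530,197,38));s("div23 far",w(475,22,38));s("div34 far",w(545,25,38));s("div34 far floor",w(545,40,12))
s("rollers",w(356,62,34));s("r",w(437,61,34))
s("TCP",readout.state()["ee_pos"][:2]); s("junction",w(400,218,184.7+24))
a=eyes.camera_info("scene")
o=cv2.imread("pics/scene0.png"); print([proj(a,[*w(505,88,24),24]).round(1),proj(a,[*w(569,97,24),24]).round(1)])
cv2.imwrite("pics/sc.png",cv2.resize(o[210:290,190:265],(750,800)))
s("pan scene",np.array([548.9,298.7]))
E
```

```text
ballA [663.3 -34.3] along 661.0 across 62.9
ballB [653.1 -70.5] along 656.2 across 25.6
walltop far R [ 685. -101.] along 692.2 across 0.1
far L [712.6  64.4] along 695.4 across 167.7
lip R [587.2 -91.9] along 594.2 across -5.2
lip L [615.7  82.3] along 596.9 across 171.3
div23 near [607.9  -2.2] along 601.5 across 86.6
div34 near [601.6 -40.8] along 600.9 across 47.5
div23 far [696.7 -18.3] along 691.7 across 83.6
div34 far [689.9 -54.8] along 690.3 across 46.5
div34 far floor [686.5 -62.1] along 688.0 across 38.8
rollers [687.5  47.3] along 673.0 across 147.2
r [681.6   3.5] along 673.6 across 103.0
TCP [565.1832144   42.01955287] along 552.8 across 124.1
junction [624.2  34. ] along 612.4 across 124.8
[array([217. , 243.1]), array([211.3, 233.8])]
pan scene [548.9 298.7] along 499.3 across 375.6
```

Request:
jog_arm --motion '[{"x": -0.3, "y": -0.24, "z": -0.1, "ax": 0, "ay": 0, "az": 0, "fingers": -1}, {"x": -0.55, "y": -0.44, "z": -0.4, "ax": 0, "ay": 0, "az": 0, "fingers": -1}, {"x": -0.55, "y": -0.44, "z": -0.8, "ax": 0, "ay": 0, "az": 0, "fingers": -1}, {"x": -0.55, "y": -0.44, "z": -1, "ax": 0, "ay": 0, "az": 0, "fingers": -1}, {"x": -0.55, "y": -0.44, "z": -1, "ax": 0, "ay": 0, "az": 0, "fingers": -1}]'

```text
time: 15.42
ee_pos: [498.4, -11.2, 66.4]
orientation: [0.004, 0.997, -0.074, -0.003]
force: [0.3, 0.4, -0.1]
gripper_width: 0.143
grasp_force: 88.4
```

```bash
python3 - <<'E'
from h import *
s=readout.state(); M=q(s["orientation"]).as_matrix();print(s["joints"].round(2),s["ee_pos"].round(1),M.round(3),np.degrees(np.arctan2(M[1,0],M[0,0])))
i,im=snap("wrist","w5"); np.save("w5.npy",i,allow_pickle=True)
d=np.array([.989,-.146]);n=np.array([.146,.989]);p=s["ee_pos"][:2];print(p@d,p@n)
for c in ["scene"]: snap(c,"s5")
cv2.imwrite("pics/w5b.png",cv2.resize(im,(800,600),interpolation=cv2.INTER_CUBIC))
E
```

```text
[-0.69  0.47  0.71  2.16 -0.47  0.68 -1.37] [498.4 -11.2  66.4] [[ 0.989 -0.147 -0.006]
 [-0.147 -0.989 -0.008]
 [-0.005  0.008 -1.   ]] -8.443529745830155
494.5215099109672 61.65587982734772
```

View pics/w5b.png

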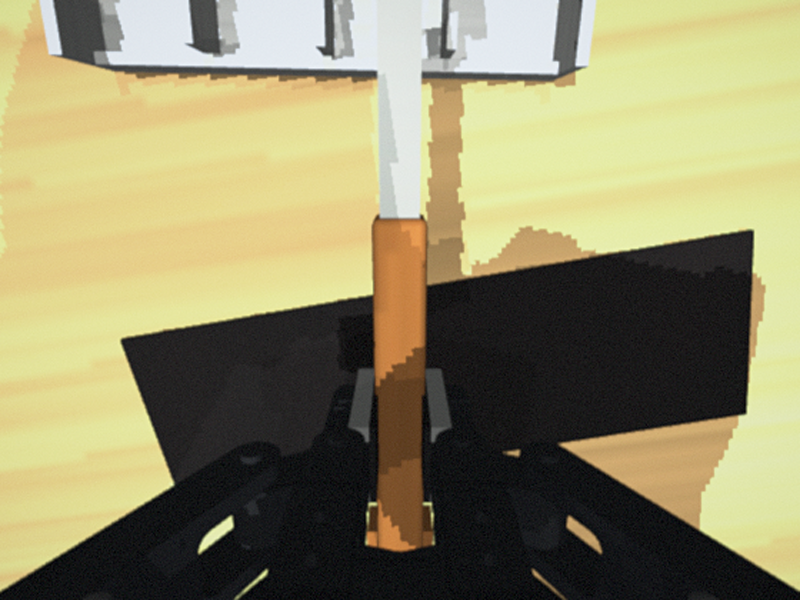

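The spoon runs along column 400 over the third lane. The divider ends are at about (205,50), (333,55) and (455,58), and the tray's near bottom corners are at about (115,70) and (555,76).

```bash
python3 - <<'E'
from h import *
i=np.load("w5.npy",allow_pickle=True).item()
w=lambda u,v,z: at(i,u*.7,v*.7,z)[:2]
d=np.array([.989,-.146]);n=np.array([.146,.989])
for nm,u,v,z in [("bl",115,70,0),("br",555,76,0),("tl",48,52,38),("tr",590,67,38),("d12",192,48,38),("d23",323,55,38),("d34",440,57,38),("d34r",455,57,38),("spoonJ",400,218,66.4-4.7+26),("handle tip",400,100,66.4-4.7+24)]:
    p=w(u,v,z);print(nm,p.round(1),(p@d).round(1),(p@n).round(1))
im=cv2.imread("pics/w5.png"); cv2.imwrite("pics/w5c.png",cv2.resize(im[0:70,20:425],(800,560//4),interpolation=cv2.INTER_CUBIC))
# circles in w4
im=cv2.cvtColor(cv2.imread("pics/w4.png"),cv2.COLOR_BGR2GRAY)[0:130]
print(cv2.HoughCircles(im,cv2.HOUGH_GRADIENT,1,15,param1=120,param2=12,minRadius=11,maxRadius=18))
E
```

```text
bl [617.7  80.9] 599.1 170.2
br [590.6 -86.9] 596.8 0.3
tl [617.8  81.1] 599.1 170.4
tr [588.7 -86.1] 594.8 0.8
d12 [612.3  36.6] 600.2 125.6
d23 [604.4  -3.3] 598.2 85.0
d34 [598.5 -39.5] 597.7 48.3
d34r [597.8 -44.1] 597.7 43.6
spoonJ [557.5 -20.2] 554.3 61.4
handle tip [584.1 -24.2] 581.2 61.4
[[[245.5  44.5  16.3]
  [398.5  66.5  14.1]
  [353.5  60.5  14.1]
  [300.5  41.5  17.4]
  [359.5  35.5  14.1]]]
```

View pics/w5c.png

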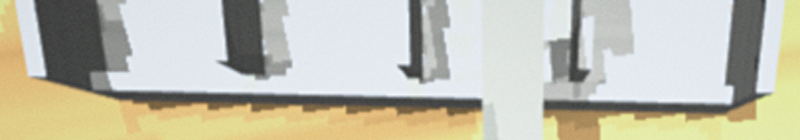

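The crop confirms the divider lines. The tray's centre is at across = 85.4, so lane 3's centre is at about 64.9, and the spoon needs to shift about +2 mm.

Request:
jog_arm --motion '[{"x": 0.015, "y": 0.015, "z": -0.05, "ax": 0, "ay": 0, "az": 0, "fingers": -1}, {"x": 0.015, "y": 0.015, "z": -0.2, "ax": 0, "ay": 0, "az": 0, "fingers": -1}, {"x": 0.015, "y": 0.015, "z": -0.33, "ax": 0, "ay": 0, "az": 0, "fingers": -1}, {"x": 0.015, "y": 0.015, "z": -0.38, "ax": 0, "ay": 0, "az": 0, "fingers": -1}, {"x": 0.015, "y": 0.015, "z": -0.4, "ax": 0, "ay": 0, "az": 0, "fingers": -1}, {"x": 0.015, "y": 0.015, "z": -0.4, "ax": 0, "ay": 0, "az": 0, "fingers": -1}]'

```text
time: 16.27
ee_pos: [501.2, -8.7, 19.2]
orientation: [0.004, 0.997, -0.074, -0.001]
force: [-0.3, -0.1, -0.5]
gripper_width: 0.14
grasp_force: 88.4
```

```bash
cat >> h.py <<'E'
d=np.array([.989,-.146]);n=np.array([.146,.989])
def where():
    s=readout.state(); M=q(s["orientation"]).as_matrix();p=s["ee_pos"]
    print(s["time"],p.round(1),"along %.1f across %.1f yaw %.2f tipz %.4f roll %.4f F"%(p[:2]@d,p[:2]@n,np.degrees(np.arctan2(M[1,0],M[0,0])),M[2,0],M[2,1]),s["force"].round(1),"T",s["ft_torque"].round(2),"pocket",(p+M@[130.5,0,-4.6]).round(1),"joints",s["joints"].round(2))
E
python3 -c "
from h import *
where()"
```

```text
16.275 [501.2  -8.7  19.2] along 497.0 across 64.5 yaw -8.50 tipz -0.0024 roll 0.0074 F [-0.3 -0.1 -0.5] T [ 0.07 -0.04  0.05] pocket [630.3 -28.   23.5] joints [-0.62  0.55  0.62  2.17 -0.56  0.59 -1.3 ]
```

Request:
jog_arm --motion '[{"x": 0, "y": -0.006, "z": -0.014, "ax": 0, "ay": 0, "az": 0, "fingers": -1}, {"x": 0.06, "y": -0.017, "z": -0.014, "ax": 0, "ay": 0, "az": 0, "fingers": -1}, {"x": 0.12, "y": -0.026, "z": -0.014, "ax": 0, "ay": 0, "az": 0, "fingers": -1}, {"x": 0.17, "y": -0.034, "z": -0.014, "ax": 0, "ay": 0, "az": 0, "fingers": -1}, {"x": 0.22, "y": -0.042, "z": -0.014, "ax": 0, "ay": 0, "az": 0, "fingers": -1}, {"x": 0.26, "y": -0.048, "z": -0.014, "ax": 0, "ay": 0, "az": 0, "fingers": -1}, {"x": 0.28, "y": -0.05, "z": -0.014, "ax": 0, "ay": 0, "az": 0, "fingers": -1}, {"x": 0.28, "y": -0.05, "z": -0.014, "ax": 0, "ay": 0, "az": 0, "fingers": -1}]'

```text
time: 17.27
ee_pos: [534.8, -14.6, 17.5]
orientation: [0.004, 0.997, -0.074, -0.001]
force: [0.3, -0.9, -0.4]
gripper_width: 0.144
grasp_force: 88.4
```

```bash
python3 -c "
from h import *
where()
i,im=snap('wrist','w6')
i,im=snap('scene','s6')
a=cv2.resize(im[190:300,170:300],(650,550),interpolation=cv2.INTER_CUBIC);cv2.imwrite('pics/s6b.png',a)
print(proj(i,[663,-34,24]))
for c in ['scene']:
  print([(np.round(d_['at']).tolist(),round(d_['score'],2)) for d_ in finder.look_for(c,'ball0')])"
```

```text
17.275 [534.8 -14.6  17.5] along 531.0 across 63.6 yaw -8.49 tipz -0.0024 roll 0.0074 F [ 0.3 -0.9 -0.4] T [0.05 0.12 0.01] pocket [663.9 -33.9  21.8] joints [-0.58  0.59  0.62  2.1  -0.57  0.63 -1.29]
[217.12956482 243.06278916]
[([673.0, -30.0, 29.0], 0.41)]
```

View pics/s6b.png

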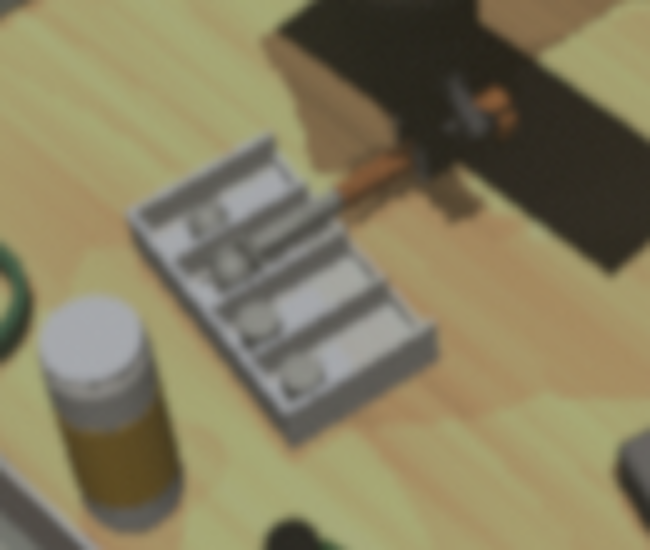

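The scene crop shows the spoon head in the third lane around the ball at (232,262). The rollers in the two nearer lanes and the other ball are untouched. That was my last allowed picture, so from here I rely on numbers only.

Request:
jog_arm --motion '[{"x": 0.015, "y": -0.002, "z": 0.03, "ax": -0.005, "ay": -0.03, "az": 0, "fingers": -1}, {"x": 0.015, "y": -0.002, "z": 0.07, "ax": -0.01, "ay": -0.07, "az": 0, "fingers": -1}, {"x": 0.01, "y": -0.002, "z": 0.12, "ax": -0.016, "ay": -0.11, "az": 0, "fingers": -1}, {"x": 0.0, "y": 0, "z": 0.18, "ax": -0.022, "ay": -0.15, "az": 0, "fingers": -1}, {"x": 0, "y": 0, "z": 0.26, "ax": -0.028, "ay": -0.19, "az": 0, "fingers": -1}, {"x": 0, "y": 0, "z": 0.4, "ax": -0.03, "ay": -0.2, "az": 0, "fingers": -1}, {"x": 0, "y": 0, "z": 0.6, "ax": -0.03, "ay": -0.2, "az": 0, "fingers": -1}, {"x": 0, "y": 0, "z": 0.75, "ax": -0.03, "ay": -0.2, "az": 0, "fingers": -1}, {"x": 0, "y": 0, "z": 0.8, "ax": -0.03, "ay": -0.2, "az": 0, "fingers": -1}]'

```text
time: 18.55
ee_pos: [534.9, -14.2, 114.2]
orientation: [0.015, 0.985, -0.073, 0.157]
force: [0.8, 0.2, -0.9]
gripper_width: 0.145
grasp_force: 88.4
```

```bash
python3 -c "
from h import *
where()
for c in ['wrist','scene']:
  i,im=snap(c,'a7'+c)
  for n_ in ['ball0','pan']: print(c,n_,[(np.round(d_['at']).tolist(),round(d_['score'],2)) for d_ in finder.look_for(c,n_)])"
```

```text
18.55 [534.9 -14.2 114.2] along 531.1 across 64.1 yaw -8.47 tipz 0.3108 roll 0.0065 F [ 0.8  0.2 -0.9] T [0.11 0.47 0.03] pocket [656.2 -32.2 159.1] joints [-0.91  0.32  0.88  2.29 -0.47  0.37 -1.39]
wrist ball0 [([649.0, -65.0, 32.0], 0.7)]
wrist pan []
scene ball0 [([666.0, -26.0, 165.0], 0.42)]
scene pan [([564.0, 315.0, 43.0], 0.96)]
```

Request:
jog_arm --motion '[{"x": -0.03, "y": 0.07, "z": 0.05, "ax": 0, "ay": 0, "az": 0.01, "fingers": -1}, {"x": -0.1, "y": 0.25, "z": 0.15, "ax": 0, "ay": 0, "az": 0.04, "fingers": -1}, {"x": -0.2, "y": 0.5, "z": 0.25, "ax": 0, "ay": 0, "az": 0.09, "fingers": -1}, {"x": -0.3, "y": 0.75, "z": 0.35, "ax": 0, "ay": 0, "az": 0.14, "fingers": -1}, {"x": -0.4, "y": 1.0, "z": 0.42, "ax": 0, "ay": 0, "az": 0.19, "fingers": -1}]'

```text
time: 19.48
ee_pos: [486.3, 105.9, 163.9]
orientation: [-0.008, 0.985, 0.075, 0.157]
force: [0.2, 0.7, 0.5]
gripper_width: 0.143
grasp_force: 88.4
```

Request:
jog_arm --motion '[{"x": -0.1, "y": 0.25, "z": 0, "ax": 0, "ay": 0, "az": 0.05, "fingers": -1}, {"x": -0.2, "y": 0.5, "z": 0, "ax": 0, "ay": 0, "az": 0.1, "fingers": -1}, {"x": -0.3, "y": 0.75, "z": 0, "ax": 0, "ay": 0, "az": 0.15, "fingers": -1}, {"x": -0.4, "y": 0.92, "z": 0, "ax": 0, "ay": 0, "az": 0.19, "fingers": -1}, {"x": -0.43, "y": 1.0, "z": 0, "ax": 0, "ay": 0, "az": 0.21, "fingers": -1}, {"x": -0.43, "y": 1.0, "z": 0, "ax": 0, "ay": 0, "az": 0.21, "fingers": -1}]'

```text
time: 20.23
ee_pos: [435.3, 225.3, 163.8]
orientation: [-0.034, 0.959, 0.234, 0.153]
force: [-0.3, 0.6, -1.4]
gripper_width: 0.141
grasp_force: 88.4
```

```bash
python3 -c "
from h import *
where()
a=eyes.camera_info('scene'); print('pan scene rim',at(a,477.5*.7,398*.7,80))
i,im=snap('scene','a8'); print([(np.round(d_['at']).tolist(),round(d_['score'],2)) for d_ in finder.look_for('scene','ball0')])
# rim ellipse from first top picture
t=eyes.camera_info('top'); im=cv2.imread('pics/top0.png',0); c=im[180:236,158:215]
e=cv2.HoughCircles(cv2.resize(c,None,fx=4,fy=4,interpolation=cv2.INTER_CUBIC),cv2.HOUGH_GRADIENT,1.5,10,param1=100,param2=20,minRadius=50,maxRadius=100)
for x,y,r in e[0][:5]: print(x/4+158,y/4+180,r/4,at(t,x/4+158,y/4+180,80).round(1), at(t,x/4+158,y/4+180,58).round(1))
s=[at(t,u*.7,v*.7,42)[:2] for u,v in [(242,255),(318,267),(300,349),(223,335)]]; print(np.mean(s,0))
"
```

```text
20.225 [435.3 225.3 163.8] along 397.6 across 286.4 yaw 27.50 tipz 0.3101 roll 0.0074 F [-0.3  0.6 -1.4] T [-0.23  0.48 -0.01] pocket [544.1 282.  208.7] joints [-1.71  0.05  1.13  2.35 -0.02  0.46 -1.67]
pan scene rim [552.53567741 300.59620334  80.        ]
[]
186.6875 209.8125 15.2375 [543.6 297.6  80. ] [549.  302.4  58. ]
189.6875 208.6875 17.4875 [545.9 289.6  80. ] [551.4 294.3  58. ]
189.3125 211.3125 18.5 [539.  290.9  80. ] [544.3 295.6  58. ]
[549.99201671 298.26209584]
```

Request:
jog_arm --motion '[{"x": -0.03, "y": 0.015, "z": -0.08, "ax": 0, "ay": 0, "az": 0, "fingers": -1}, {"x": -0.07, "y": 0.035, "z": -0.2, "ax": 0, "ay": 0, "az": 0, "fingers": -1}, {"x": -0.1, "y": 0.055, "z": -0.32, "ax": -0.02, "ay": 0.04, "az": 0, "fingers": -1}, {"x": -0.115, "y": 0.055, "z": -0.4, "ax": -0.045, "ay": 0.09, "az": 0, "fingers": -1}, {"x": -0.115, "y": 0.055, "z": -0.43, "ax": -0.07, "ay": 0.138, "az": 0, "fingers": -1}, {"x": -0.115, "y": 0.055, "z": -0.43, "ax": -0.07, "ay": 0.138, "az": 0, "fingers": -1}]'

```text
time: 21.08
ee_pos: [423.0, 231.2, 112.0]
orientation: [-0.005, 0.971, 0.236, 0.036]
force: [0.6, -0.3, -1.7]
gripper_width: 0.137
grasp_force: 88.3
```

```bash
python3 -c "
from h import *
where()"
```

```text
21.075 [423.  231.2 112. ] along 384.5 across 290.4 yaw 27.35 tipz 0.0724 roll 0.0070 F [ 0.6 -0.3 -1.7] T [-0.18  0.14  0.03] pocket [538.3 290.9 126.1] joints [-1.37  0.33  0.86  2.23 -0.39  0.66 -1.34]
```

Request:
jog_arm --motion '[{"x": 0, "y": 0, "z": 0.05, "ax": -0.037, "ay": 0.071, "az": 0, "fingers": -1}, {"x": 0.02, "y": 0.01, "z": 0.15, "ax": -0.074, "ay": 0.142, "az": 0, "fingers": -1}, {"x": 0.05, "y": 0.025, "z": 0.27, "ax": -0.111, "ay": 0.213, "az": 0, "fingers": -1}, {"x": 0.08, "y": 0.04, "z": 0.38, "ax": -0.148, "ay": 0.284, "az": 0, "fingers": -1}, {"x": 0.11, "y": 0.056, "z": 0.475, "ax": -0.185, "ay": 0.355, "az": 0, "fingers": -1}, {"x": 0.11, "y": 0.056, "z": 0.475, "ax": -0.185, "ay": 0.355, "az": 0, "fingers": -1}, {"x": 0.11, "y": 0.056, "z": 0.475, "ax": -0.185, "ay": 0.355, "az": 0, "fingers": -1}, {"x": 0.11, "y": 0.056, "z": 0.475, "ax": -0.185, "ay": 0.355, "az": 0, "fingers": -1}]'

```text
time: 22.08
ee_pos: [434.1, 238.4, 169.6]
orientation: [0.067, 0.934, 0.229, -0.265]
force: [0.4, 0.6, -1.1]
gripper_width: 0.143
grasp_force: 88.5
```

```bash
python3 -c "
from h import *
where()
for c in ['scene','top','wrist']:
  i,im=snap(c,'a9'+c); print(c,[(np.round(d_['at']).tolist(),round(d_['score'],2)) for d_ in finder.look_for(c,'ball0')])"
```

```text
22.075 [434.1 238.4 169.6] along 394.5 across 299.2 yaw 27.47 tipz -0.5266 roll 0.0044 F [ 0.4  0.6 -1.1] T [ 0.33 -0.56 -0.  ] pocket [534.7 290.7 104.8] joints [-1.13  0.67  0.78  1.73 -0.37  1.5  -1.29]
scene [([581.0, 314.0, 78.0], 0.53)]
top [([651.0, -66.0, 33.0], 0.5)]
wrist []
```

Request:
jog_arm --motion '[{"x": -0.05, "y": -0.03, "z": 0.1, "ax": 0.04, "ay": -0.08, "az": 0, "fingers": -1}, {"x": -0.1, "y": -0.06, "z": 0.1, "ax": 0.08, "ay": -0.16, "az": 0, "fingers": -1}, {"x": -0.1, "y": -0.1, "z": 0.0, "ax": 0.12, "ay": -0.24, "az": 0, "fingers": -1}, {"x": -0.0, "y": -0.3, "z": -0.05, "ax": 0.162, "ay": -0.313, "az": 0, "fingers": -1}, {"x": 0.1, "y": -0.6, "z": -0.1, "ax": 0.162, "ay": -0.313, "az": 0, "fingers": -1}, {"x": 0.2, "y": -0.9, "z": -0.1, "ax": 0.162, "ay": -0.313, "az": 0, "fingers": -1}]'

```text
time: 23.12
ee_pos: [458.2, 130.0, 157.3]
orientation: [0.003, 0.971, 0.238, -0.001]
force: [0.9, -0.2, -0.1]
gripper_width: 0.142
grasp_force: 88.4
```

Request:
jog_arm --motion '[{"x": 0.08, "y": -0.4, "z": 0, "ax": 0, "ay": 0, "az": -0.11, "fingers": -1}, {"x": 0.16, "y": -0.7, "z": -0.1, "ax": 0, "ay": 0, "az": -0.22, "fingers": -1}, {"x": 0.25, "y": -1.0, "z": -0.3, "ax": 0, "ay": 0, "az": -0.33, "fingers": -1}, {"x": 0.25, "y": -1.0, "z": -0.4, "ax": 0, "ay": 0, "az": -0.4, "fingers": -1}, {"x": 0.25, "y": -1.0, "z": -0.4, "ax": 0, "ay": 0, "az": -0.4, "fingers": -1}]'

```text
time: 23.75
ee_pos: [488.0, 10.1, 108.8]
orientation: [0.004, 0.997, -0.075, -0.002]
force: [0.1, 0.7, -0.9]
gripper_width: 0.139
grasp_force: 88.4
```

```bash
python3 -c "
from h import *
where()
for c in ['scene','top','wrist']:
  i,im=snap(c,'a10'+c); print(c,[(np.round(d_['at']).tolist(),round(d_['score'],2)) for d_ in finder.look_for(c,'ball0')])
np.save('a10.npy',i,allow_pickle=True)"
```

```text
23.75 [488.   10.1 108.8] along 481.2 across 81.2 yaw -8.57 tipz -0.0042 roll 0.0079 F [ 0.1  0.7 -0.9] T [ 0.06 -0.   -0.  ] pocket [617.1  -9.3 112.8] joints [-0.95  0.46  0.99  2.16 -0.53  0.8  -1.33]
scene []
top []
wrist []
```

```bash
python3 -c "
from h import *
a=eyes.camera_info('scene')
A=cv2.GaussianBlur(cv2.imread('pics/s5.png',0),(3,3),0).astype(int);B=cv2.GaussianBlur(cv2.imread('pics/a10scene.png',0),(3,3),0).astype(int)
D=(abs(A-B)>15); D[:255]=0;D[305:]=0;D[:,:305]=0;D[:,365:]=0
n_,l,st,ce=cv2.connectedComponentsWithStats(D.astype(np.uint8))
for s,c in zip(st[1:],ce[1:]):
  if s[4]>6: print(s,c,at(a,*c,70).round(1))
print('pan proj',proj(a,[550,299,58]))
A=cv2.GaussianBlur(cv2.imread('pics/s6.png',0),(3,3),0).astype(int)
D=(abs(A-B)>15)[205:300,180:265]; print(D.sum())
for p in [(653,-70.5,24),(663,-34,24),(689,48,23),(683,4,23)]: 
  u,v=proj(a,p).astype(int); print(p,u,v,'diff vs start',abs(cv2.imread('pics/scene0.png',0)[v-4:v+5,u-4:u+5].astype(int)-cv2.imread('pics/a10scene.png',0)[v-4:v+5,u-4:u+5]).mean())
"
```

```text
[326 284  11  11  88] [331.27272727 289.26136364] [576.5 312.   70. ]
pan proj [333.89492722 282.06753588]
1010
(653, -70.5, 24) 211 233 diff vs start 7.654320987654321
(663, -34, 24) 217 243 diff vs start 39.629629629629626
(689, 48, 23) 229 265 diff vs start 7.987654320987654
(683, 4, 23) 220 255 diff vs start 7.851851851851852
```

Request:
jog_arm --motion '[{"x": 0.008, "y": -0.24, "z": 0, "ax": 0, "ay": 0, "az": 0, "fingers": -1}, {"x": 0.016, "y": -0.48, "z": -0.1, "ax": 0, "ay": 0, "az": 0, "fingers": -1}, {"x": 0.016, "y": -0.48, "z": -0.35, "ax": 0, "ay": 0, "az": 0, "fingers": -1}, {"x": 0.016, "y": -0.48, "z": -0.35, "ax": 0, "ay": 0, "az": 0, "fingers": -1}]'

```text
time: 24.55
ee_pos: [489.6, -46.9, 66.6]
orientation: [0.003, 0.997, -0.074, -0.003]
force: [0.1, 0.7, -0.8]
gripper_width: 0.143
grasp_force: 88.4
```

```bash
python3 -c "
from h import *
where()"
```

```text
24.55 [489.6 -46.9  66.6] along 491.0 across 25.1 yaw -8.53 tipz -0.0051 roll 0.0069 F [ 0.1  0.7 -0.8] T [0.02 0.06 0.02] pocket [618.7 -66.2  70.5] joints [-0.74  0.52  0.89  2.18 -0.62  0.72 -1.15]
```

Request:
jog_arm --motion '[{"x": 0, "y": 0, "z": -0.05, "ax": 0, "ay": 0, "az": 0, "fingers": -1}, {"x": 0, "y": 0, "z": -0.2, "ax": 0, "ay": 0, "az": 0, "fingers": -1}, {"x": 0, "y": 0, "z": -0.33, "ax": 0, "ay": 0, "az": 0, "fingers": -1}, {"x": 0, "y": 0, "z": -0.385, "ax": 0, "ay": 0, "az": 0, "fingers": -1}, {"x": 0, "y": 0, "z": -0.4, "ax": 0, "ay": 0, "az": 0, "fingers": -1}, {"x": 0, "y": 0, "z": -0.4, "ax": 0, "ay": 0, "az": 0, "fingers": -1}]'

```text
time: 25.3
ee_pos: [490.7, -46.9, 19.6]
orientation: [0.003, 0.997, -0.074, -0.002]
force: [1.2, 0.2, -0.6]
gripper_width: 0.142
grasp_force: 88.4
```

```bash
python3 -c "
from h import *
where()"
```

```text
25.3 [490.7 -46.9  19.6] along 492.1 across 25.2 yaw -8.54 tipz -0.0027 roll 0.0065 F [ 1.2  0.2 -0.6] T [ 0.03 -0.    0.01] pocket [619.7 -66.3  23.8] joints [-0.65  0.59  0.78  2.2  -0.72  0.63 -1.07]
```

Request:
jog_arm --motion '[{"x": 0, "y": 0, "z": -0.018, "ax": 0, "ay": 0, "az": 0, "fingers": -1}, {"x": 0.06, "y": -0.009, "z": -0.018, "ax": 0, "ay": 0, "az": 0, "fingers": -1}, {"x": 0.12, "y": -0.018, "z": -0.018, "ax": 0, "ay": 0, "az": 0, "fingers": -1}, {"x": 0.17, "y": -0.026, "z": -0.018, "ax": 0, "ay": 0, "az": 0, "fingers": -1}, {"x": 0.22, "y": -0.033, "z": -0.018, "ax": 0, "ay": 0, "az": 0, "fingers": -1}, {"x": 0.26, "y": -0.039, "z": -0.018, "ax": 0, "ay": 0, "az": 0, "fingers": -1}, {"x": 0.285, "y": -0.043, "z": -0.018, "ax": 0, "ay": 0, "az": 0, "fingers": -1}, {"x": 0.285, "y": -0.043, "z": -0.018, "ax": 0, "ay": 0, "az": 0, "fingers": -1}]'

```text
time: 26.3
ee_pos: [524.8, -52.1, 17.1]
orientation: [0.003, 0.997, -0.074, -0.002]
force: [-0.3, -0.3, -1.3]
gripper_width: 0.139
grasp_force: 88.4
```

```bash
python3 -c "
from h import *
where()"
```

```text
26.3 [524.8 -52.1  17.1] along 526.6 across 25.1 yaw -8.54 tipz -0.0029 roll 0.0066 F [-0.3 -0.3 -1.3] T [0.05 0.04 0.03] pocket [653.8 -71.4  21.4] joints [-0.62  0.64  0.77  2.12 -0.72  0.67 -1.08]
```

Request:
jog_arm --motion '[{"x": 0.015, "y": -0.002, "z": 0.03, "ax": -0.005, "ay": -0.03, "az": 0, "fingers": -1}, {"x": 0.015, "y": -0.002, "z": 0.07, "ax": -0.01, "ay": -0.07, "az": 0, "fingers": -1}, {"x": 0.01, "y": -0.002, "z": 0.12, "ax": -0.016, "ay": -0.11, "az": 0, "fingers": -1}, {"x": 0.0, "y": 0, "z": 0.18, "ax": -0.022, "ay": -0.15, "az": 0, "fingers": -1}, {"x": 0, "y": 0, "z": 0.26, "ax": -0.028, "ay": -0.19, "az": 0, "fingers": -1}, {"x": 0, "y": 0, "z": 0.4, "ax": -0.03, "ay": -0.2, "az": 0, "fingers": -1}, {"x": 0, "y": 0, "z": 0.6, "ax": -0.03, "ay": -0.2, "az": 0, "fingers": -1}, {"x": 0, "y": 0, "z": 0.75, "ax": -0.03, "ay": -0.2, "az": 0, "fingers": -1}, {"x": 0, "y": 0, "z": 0.8, "ax": -0.03, "ay": -0.2, "az": 0, "fingers": -1}]'

```text
time: 27.42
ee_pos: [524.8, -51.7, 113.8]
orientation: [0.015, 0.985, -0.074, 0.156]
force: [-0.9, 0.4, -1.8]
gripper_width: 0.142
grasp_force: 88.4
```

```bash
python3 -c "
from h import *
where()
for c in ['wrist','scene']:
  i,im=snap(c,'b7'+c)
  print(c,[(np.round(d_['at']).tolist(),round(d_['score'],2)) for d_ in finder.look_for(c,'ball0')])
B=cv2.imread('pics/b7scene.png',0).astype(int);S=cv2.imread('pics/scene0.png',0).astype(int);S2=cv2.imread('pics/a10scene.png',0).astype(int)
for p in [(653,-70.5,24),(663,-34,24),(689,48,23),(683,4,23)]:
  u,v=proj(i,p).astype(int); print(p,abs(S[v-4:v+5,u-4:u+5]-B[v-4:v+5,u-4:u+5]).mean(),abs(S2[v-4:v+5,u-4:u+5]-B[v-4:v+5,u-4:u+5]).mean())
"
```

```text
27.425 [524.8 -51.7 113.8] along 526.5 across 25.5 yaw -8.53 tipz 0.3102 roll 0.0055 F [-0.9  0.4 -1.8] T [0.11 0.55 0.02] pocket [646.1 -69.8 158.6] joints [-0.91  0.34  1.    2.31 -0.66  0.39 -1.12]
wrist []
scene [([652.0, -60.0, 160.0], 0.52), ([578.0, 315.0, 78.0], 0.48)]
(653, -70.5, 24) 28.40740740740741 23.246913580246915
(663, -34, 24) 35.77777777777778 3.8518518518518516
(689, 48, 23) 6.209876543209877 1.7777777777777777
(683, 4, 23) 5.901234567901234 1.9506172839506173
```

Request:
jog_arm --motion '[{"x": -0.03, "y": 0.07, "z": 0.05, "ax": 0, "ay": 0, "az": 0.01, "fingers": -1}, {"x": -0.1, "y": 0.25, "z": 0.15, "ax": 0, "ay": 0, "az": 0.04, "fingers": -1}, {"x": -0.2, "y": 0.5, "z": 0.25, "ax": 0, "ay": 0, "az": 0.09, "fingers": -1}, {"x": -0.3, "y": 0.75, "z": 0.35, "ax": 0, "ay": 0, "az": 0.14, "fingers": -1}, {"x": -0.4, "y": 1.0, "z": 0.42, "ax": 0, "ay": 0, "az": 0.19, "fingers": -1}]'

```text
time: 28.25
ee_pos: [479.3, 56.1, 160.2]
orientation: [-0.005, 0.986, 0.058, 0.154]
force: [0.2, -1.2, -0.5]
gripper_width: 0.142
grasp_force: 88.4
```

Request:
jog_arm --motion '[{"x": -0.1, "y": 0.25, "z": 0, "ax": 0, "ay": 0, "az": 0.05, "fingers": -1}, {"x": -0.2, "y": 0.5, "z": 0, "ax": 0, "ay": 0, "az": 0.1, "fingers": -1}, {"x": -0.3, "y": 0.75, "z": 0, "ax": 0, "ay": 0, "az": 0.15, "fingers": -1}, {"x": -0.4, "y": 0.92, "z": 0, "ax": 0, "ay": 0, "az": 0.19, "fingers": -1}, {"x": -0.43, "y": 1.0, "z": 0, "ax": 0, "ay": 0, "az": 0.21, "fingers": -1}]'

```text
time: 28.88
ee_pos: [427.7, 176.2, 160.4]
orientation: [-0.032, 0.964, 0.219, 0.151]
force: [0.8, -0.1, -1.2]
gripper_width: 0.142
grasp_force: 88.4
```

Request:
jog_arm --motion '[{"x": -0.03, "y": 0.15, "z": 0, "ax": 0, "ay": 0, "az": 0, "fingers": -1}, {"x": -0.06, "y": 0.27, "z": -0.03, "ax": 0, "ay": 0, "az": 0, "fingers": -1}, {"x": -0.07, "y": 0.34, "z": -0.1, "ax": 0, "ay": 0, "az": 0, "fingers": -1}, {"x": -0.07, "y": 0.34, "z": -0.12, "ax": 0, "ay": 0, "az": 0, "fingers": -1}]'

```text
time: 29.38
ee_pos: [420.2, 216.9, 145.8]
orientation: [-0.03, 0.964, 0.218, 0.151]
force: [0.5, -0.2, -1.5]
gripper_width: 0.14
grasp_force: 88.4
```

```bash
python3 -c "
from h import *
where()"
```

```text
29.375 [420.2 216.9 145.8] along 383.9 across 275.8 yaw 25.57 tipz 0.3047 roll 0.0084 F [ 0.5 -0.2 -1.5] T [-0.2   0.44  0.  ] pocket [531.  269.9 190. ] joints [-1.77  0.08  1.19  2.39 -0.06  0.41 -1.67]
```

Request:
jog_arm --motion '[{"x": -0.01, "y": 0.04, "z": -0.04, "ax": -0.013, "ay": 0.028, "az": 0, "fingers": -1}, {"x": -0.02, "y": 0.09, "z": -0.12, "ax": -0.03, "ay": 0.065, "az": 0, "fingers": -1}, {"x": -0.03, "y": 0.14, "z": -0.22, "ax": -0.05, "ay": 0.105, "az": 0, "fingers": -1}, {"x": -0.03, "y": 0.15, "z": -0.28, "ax": -0.066, "ay": 0.138, "az": 0, "fingers": -1}, {"x": -0.03, "y": 0.15, "z": -0.28, "ax": -0.066, "ay": 0.138, "az": 0, "fingers": -1}]'

```text
time: 30.0
ee_pos: [417.3, 233.8, 112.3]
orientation: [-0.004, 0.975, 0.22, 0.034]
force: [-0.3, 0.0, -1.1]
gripper_width: 0.139
grasp_force: 88.4
```

```bash
python3 -c "
from h import *
where()"
```

```text
30.0 [417.3 233.8 112.3] along 378.6 across 292.1 yaw 25.43 tipz 0.0688 roll 0.0080 F [-0.3  0.  -1.1] T [-0.08  0.13  0.02] pocket [534.6 289.6 125.8] joints [-1.42  0.34  0.9   2.23 -0.4   0.67 -1.36]
```

Request:
jog_arm --motion '[{"x": 0, "y": 0, "z": 0.05, "ax": -0.034, "ay": 0.072, "az": 0, "fingers": -1}, {"x": 0.02, "y": 0.01, "z": 0.15, "ax": -0.069, "ay": 0.144, "az": 0, "fingers": -1}, {"x": 0.05, "y": 0.025, "z": 0.27, "ax": -0.103, "ay": 0.217, "az": 0, "fingers": -1}, {"x": 0.08, "y": 0.04, "z": 0.38, "ax": -0.138, "ay": 0.289, "az": 0, "fingers": -1}, {"x": 0.11, "y": 0.053, "z": 0.475, "ax": -0.172, "ay": 0.361, "az": 0, "fingers": -1}, {"x": 0.11, "y": 0.053, "z": 0.475, "ax": -0.172, "ay": 0.361, "az": 0, "fingers": -1}, {"x": 0.11, "y": 0.053, "z": 0.475, "ax": -0.172, "ay": 0.361, "az": 0, "fingers": -1}, {"x": 0.11, "y": 0.053, "z": 0.475, "ax": -0.172, "ay": 0.361, "az": 0, "fingers": -1}]'

```text
time: 31.0
ee_pos: [429.1, 240.7, 170.0]
orientation: [0.063, 0.938, 0.213, -0.268]
force: [-0.9, 0.1, 0.0]
gripper_width: 0.137
grasp_force: 88.5
```

```bash
python3 -c "
from h import *
where()
i,im=snap('scene','b9')
print([(np.round(d_['at']).tolist(),round(d_['score'],2)) for d_ in finder.look_for('scene','ball0')])
A=cv2.GaussianBlur(cv2.imread('pics/s5.png',0),(3,3),0).astype(int);B=cv2.GaussianBlur(cv2.imread('pics/b9.png',0),(3,3),0).astype(int)
print((B-A)[276:300,312:356:2])
"
```

```text
31.0 [429.1 240.7 170. ] along 389.2 across 300.7 yaw 25.54 tipz -0.5286 roll 0.0042 F [-0.9  0.1  0. ] T [ 0.29 -0.57  0.01] pocket [531.2 289.5 105. ] joints [-1.14  0.67  0.8   1.74 -0.39  1.51 -1.3 ]
[([551.0, 297.0, 72.0], 0.46), ([584.0, 314.0, 78.0], 0.4)]
[[-35 -35 -34 -32 -44 -54 -57 -64 -81 -87 -66 -41 -44 -55 -43 -37 -37 -35
  -25 -15 -17 -24]
 [-35 -33 -35 -34 -48 -55 -57 -66 -81 -86 -59 -38 -44 -51 -40 -37 -37 -37
  -30 -17 -16 -25]
 [-34 -32 -34 -36 -52 -55 -58 -68 -82 -85 -60 -42 -47 -48 -38 -37 -37 -37
  -33 -20 -15 -24]
 [-33 -29 -34 -38 -54 -56 -59 -69 -83 -85 -64 -50 -52 -48 -37 -38 -38 -37
  -36 -23 -15 -24]
 [-31 -26 -32 -41 -54 -56 -60 -70 -83 -84 -71 -60 -57 -45 -38 -38 -38 -38
  -36 -26 -16 -22]
 [-29 -22 -31 -42 -55 -57 -62 -71 -81 -79 -73 -66 -56 -43 -38 -37 -37 -38
  -37 -27 -17 -22]
 [-28 -19 -32 -43 -54 -58 -64 -71 -74 -69 -66 -61 -50 -40 -38 -37 -37 -38
  -37 -29 -18 -23]
 [-28 -17 -32 -43 -54 -59 -66 -72 -67 -59 -56 -52 -43 -39 -38 -37 -37 -37
  -37 -31 -19 -24]
 [-29 -16 -31 -42 -55 -60 -67 -72 -61 -54 -51 -47 -40 -39 -38 -38 -36 -37
  -38 -31 -19 -24]
[... 696 characters left out ...]
8 -57 -44 -37 -38 -38 -38 -34
  -23 -12  -8 -18]
 [ -6  -8  -6  -5  -6 -12 -21 -29 -52 -58 -57 -53 -37 -34 -36 -36 -35 -30
  -17  -7  -7 -20]
 [ -5  -6  -5  -4  -5  -7 -14 -21 -35 -43 -46 -43 -32 -31 -32 -31 -28 -22
  -11  -6  -9 -23]
 [ -5  -5  -5  -5  -5  -4  -8 -13 -23 -28 -33 -33 -29 -27 -26 -24 -19 -13
   -6  -5 -12 -25]
 [ -5  -5  -5  -4  -4  -4  -5  -8 -14 -18 -22 -24 -23 -23 -19 -15 -11  -6
   -5  -6 -15 -25]
 [ -6  -5  -5  -4  -4  -4  -4  -5  -7 -10 -13 -16 -15 -15 -12  -9  -6  -4
   -6  -8 -19 -26]
 [ -5  -5  -5  -4  -5  -4  -4  -4  -5  -5  -7  -9  -8  -8  -7  -5  -4  -5
   -7 -11 -23 -27]
 [ -5  -5  -5  -5  -5  -4  -5  -4  -4  -4  -5  -5  -5  -4  -4  -4  -4  -5
   -8 -15 -25 -29]]
```

Request:
jog_arm --motion '[{"x": -0.03, "y": -0.02, "z": 0.15, "ax": 0.02, "ay": -0.04, "az": 0, "fingers": -1}, {"x": -0.06, "y": -0.05, "z": 0.25, "ax": 0.06, "ay": -0.12, "az": 0, "fingers": -1}, {"x": -0.05, "y": -0.15, "z": 0.2, "ax": 0.1, "ay": -0.21, "az": 0, "fingers": -1}, {"x": 0.0, "y": -0.35, "z": 0.1, "ax": 0.152, "ay": -0.3, "az": 0, "fingers": -1}, {"x": 0.05, "y": -0.65, "z": 0.0, "ax": 0.152, "ay": -0.32, "az": 0, "fingers": -1}, {"x": 0.1, "y": -0.95, "z": 0, "ax": 0.152, "ay": -0.32, "az": 0, "fingers": -1}]'

```text
time: 31.85
ee_pos: [440.1, 126.3, 169.3]
orientation: [0.002, 0.975, 0.222, -0.0]
force: [0.4, -0.1, 0.1]
gripper_width: 0.142
grasp_force: 88.5
```

Request:
jog_arm --motion '[{"x": 0.04, "y": -0.3, "z": 0, "ax": 0, "ay": 0, "az": 0.11, "fingers": -1}, {"x": 0.08, "y": -0.6, "z": 0, "ax": 0, "ay": 0, "az": 0.22, "fingers": -1}, {"x": 0.12, "y": -0.8, "z": 0, "ax": 0, "ay": 0, "az": 0.33, "fingers": -1}, {"x": 0.15, "y": -1.0, "z": 0, "ax": 0, "ay": 0, "az": 0.44, "fingers": -1}, {"x": 0.15, "y": -1.0, "z": 0, "ax": 0, "ay": 0, "az": 0.55, "fingers": -1}, {"x": 0.15, "y": -1.0, "z": 0, "ax": 0, "ay": 0, "az": 0.66, "fingers": -1}, {"x": 0.15, "y": -1.0, "z": 0, "ax": 0, "ay": 0, "az": 0.76, "fingers": -1}]'

```text
time: 32.72
ee_pos: [459.2, 6.8, 169.7]
orientation: [0.003, 0.681, 0.733, 0.002]
force: [0.6, -0.1, -0.9]
gripper_width: 0.141
grasp_force: 88.4
```

```bash
python3 -c "
from h import *
where()
for c in ['scene','wrist','top']:
  i,im=snap(c,'b10'+c)
  print([(np.round(d_['at']).tolist(),round(d_['score'],2)) for d_ in finder.look_for(c,'ball0')])
a=eyes.camera_info('scene')
A=cv2.GaussianBlur(cv2.imread('pics/s5.png',0),(3,3),0).astype(int);B=cv2.GaussianBlur(cv2.imread('pics/b10scene.png',0),(3,3),0).astype(int)
D=(abs(A-B)>15); D[:255]=0;D[305:]=0;D[:,:305]=0;D[:,365:]=0
n_,l,st,ce=cv2.connectedComponentsWithStats(D.astype(np.uint8))
for s,c in zip(st[1:],ce[1:]):
  if s[4]>6: print(s,c,at(a,*c,70).round(1))
"
```

```text
32.725 [459.2   6.8 169.7] along 453.2 across 73.8 yaw 94.22 tipz -0.0015 roll 0.0069 F [ 0.6 -0.1 -0.9] T [-0.06 -0.    0.02] pocket [449.6 137.  174.2] joints [-0.86  0.17  0.79  2.18 -0.16  0.84  0.1 ]
[([374.0, -241.0, 30.0], 0.54), ([583.0, 315.0, 77.0], 0.5), ([550.0, 297.0, 74.0], 0.45)]
[([456.0, 52.0, 190.0], 0.69)]
[([544.0, 292.0, 75.0], 0.57)]
[326 273  13  23 192] [332.02083333 284.53125   ] [564.7 304.4  70. ]
```

Request:
jog_arm --motion '[{"x": 0.08, "y": -0.35, "z": 0, "ax": 0, "ay": 0, "az": 0, "fingers": -1}, {"x": 0.157, "y": -0.665, "z": -0.2, "ax": 0, "ay": 0, "az": 0, "fingers": -1}, {"x": 0.157, "y": -0.665, "z": -0.6, "ax": 0, "ay": 0, "az": 0, "fingers": -1}, {"x": 0.157, "y": -0.665, "z": -0.9, "ax": 0, "ay": 0, "az": 0, "fingers": -1}, {"x": 0.157, "y": -0.665, "z": -0.9, "ax": 0, "ay": 0, "az": 0, "fingers": -1}]'

```text
time: 33.65
ee_pos: [476.8, -73.3, 60.0]
orientation: [0.002, 0.683, 0.73, -0.0]
force: [1.0, -0.2, -0.1]
gripper_width: 0.145
grasp_force: 88.4
```

Request:
jog_arm --motion '[{"x": 0, "y": 0, "z": -0.25, "ax": 0, "ay": 0, "az": 0, "fingers": -1}, {"x": 0, "y": 0, "z": -0.38, "ax": 0, "ay": 0, "az": 0, "fingers": -1}, {"x": 0, "y": 0, "z": -0.42, "ax": 0, "ay": 0, "az": 0, "fingers": -1}, {"x": 0, "y": 0, "z": -0.43, "ax": 0, "ay": 0, "az": 0, "fingers": -1}, {"x": 0, "y": 0, "z": -0.43, "ax": 0, "ay": 0, "az": 0, "fingers": -1}]'

```text
time: 34.28
ee_pos: [478.8, -72.9, 10.7]
orientation: [0.003, 0.682, 0.731, 0.002]
force: [0.2, -0.1, -1.3]
gripper_width: 0.143
grasp_force: 88.4
```

```bash
python3 -c "
from h import *
where()"
```

```text
34.275 [478.8 -72.9  10.7] along 484.2 across -2.2 yaw 93.92 tipz -0.0021 roll 0.0072 F [ 0.2 -0.1 -1.3] T [-0.01  0.07 -0.01] pocket [469.9  57.3  15. ] joints [-0.44  0.52  0.57  2.22 -0.55  0.53  0.62]
```

Pose matches the original grasp; the spoon is 3 mm above the mat. Lower it, release, and retreat.

Request:
jog_arm --motion '[{"x": 0, "y": 0, "z": -0.012, "ax": 0, "ay": 0, "az": 0, "fingers": -1}, {"x": 0, "y": 0, "z": -0.024, "ax": 0, "ay": 0, "az": 0, "fingers": -1}, {"x": 0, "y": 0, "z": -0.024, "ax": 0, "ay": 0, "az": 0, "fingers": -1}]'

```text
time: 34.65
ee_pos: [478.6, -72.8, 7.6]
orientation: [0.003, 0.683, 0.731, 0.002]
force: [-3.3, 1.7, 15.5]
gripper_width: 0.141
grasp_force: 90.7
```

Request:
jog_arm --motion '[{"x": 0, "y": 0, "z": 0, "ax": 0, "ay": 0, "az": 0, "fingers": 1}, {"x": 0, "y": 0, "z": 0, "ax": 0, "ay": 0, "az": 0, "fingers": 1}, {"x": 0, "y": 0, "z": 0, "ax": 0, "ay": 0, "az": 0, "fingers": 1}, {"x": 0, "y": 0, "z": 0, "ax": 0, "ay": 0, "az": 0, "fingers": 1}, {"x": 0, "y": 0, "z": 0, "ax": 0, "ay": 0, "az": 0, "fingers": 1}, {"x": 0, "y": 0, "z": 0.3, "ax": 0, "ay": 0, "az": 0, "fingers": 1}, {"x": 0, "y": 0, "z": 0.7, "ax": 0, "ay": 0, "az": 0, "fingers": 1}, {"x": 0, "y": 0, "z": 1, "ax": 0, "ay": 0, "az": 0, "fingers": 1}]'

```text
time: 35.65
ee_pos: [478.4, -73.1, 128.7]
orientation: [0.003, 0.683, 0.731, 0.002]
force: [0.2, 0.8, 1.1]
gripper_width: 1.0
grasp_force: 0.0
```

Request:
jog_arm --motion '[{"x": 0, "y": -0.2, "z": 0.4, "ax": 0, "ay": 0, "az": 0, "fingers": 1}, {"x": 0, "y": -0.5, "z": 0.7, "ax": 0, "ay": 0, "az": 0, "fingers": 1}, {"x": 0, "y": -0.7, "z": 0.7, "ax": 0, "ay": 0, "az": 0, "fingers": 1}, {"x": 0, "y": -0.7, "z": 0.7, "ax": 0, "ay": 0, "az": 0, "fingers": 1}]'

```text
time: 36.15
ee_pos: [478.2, -158.4, 211.5]
orientation: [0.003, 0.683, 0.73, 0.002]
force: [0.4, 0.3, -0.0]
gripper_width: 1.004
grasp_force: 0.0
```

```bash
python3 -c "
from h import *
where()
i,im=snap('wrist','c1')
for n_ in ['spoon','handle','mat']: print(n_,[(np.round(d_['at']).tolist(),round(d_['score'],2)) for d_ in finder.look_for('wrist',n_)])
# orange handle mask on the mat
h=cv2.cvtColor(im,cv2.COLOR_BGR2HSV); m=((h[...,0]<16)&(h[...,1]>150)&(h[...,2]>60)).astype(np.uint8)
n_,l,st,ce=cv2.connectedComponentsWithStats(m)
for k in range(1,n_):
  if st[k,4]>300:
    y,x=np.nonzero(l==k); r=cv2.minAreaRect(np.float32(np.c_[x,y])); print(st[k],[at(i,*p,29)[:2].round(1).tolist() for p in cv2.boxPoints(r)])
s,t=snap('scene','c1s'); print([(np.round(d_['at']).tolist(),round(d_['score'],2)) for d_ in finder.look_for('scene','ball0')])
B=cv2.GaussianBlur(t,(3,3),0).astype(int);S=cv2.GaussianBlur(cv2.imread('pics/scene0.png'),(3,3),0).astype(int)
for nm,p in dict(roll0=(689,48,23),roll1=(683,4,23),spray=(790,30,130),oil=(790,170,80),tape=(785,-135,24)).items():
  u,v=proj(s,p).astype(int); print(nm,abs(S-B)[v-6:v+7,u-6:u+7].mean().round(1))
"
```

```text
36.15 [ 478.2 -158.4  211.5] along 496.0 across -86.8 yaw 93.78 tipz -0.0023 roll 0.0072 F [ 0.4  0.3 -0. ] T [-0.04 -0.04 -0.01] pocket [469.5 -28.1 215.8] joints [-0.59  0.22  0.9   2.05 -0.21  0.96  0.49]
spoon [([264.0, -304.0, 18.0], 0.84), ([478.0, -66.0, 28.0], 0.58)]
handle [([653.0, -40.0, 8.0], 0.72), ([480.0, -62.0, 29.0], 0.59), ([260.0, -307.0, 15.0], 0.56)]
mat [([464.0, -74.0, 0.0], 0.62)]
[ 273   18   24  140 2205] [[464.9, -15.3], [484.1, -14.0], [493.4, -130.4], [471.8, -131.7]]
[ 48 272  45  61 566] [[235.5, -335.7], [285.9, -262.7], [294.3, -269.2], [244.1, -343.1]]
[([584.0, 317.0, 80.0], 0.65), ([551.0, 299.0, 74.0], 0.4)]
roll0 2.7
roll1 2.8
spray 3.1
oil 1.4
tape 3.0
```

```bash
python3 -c "
from cell import job
print(job.sign_off())"
```

```text
the job is handed in; nothing more can be done
None
```

I handed the job in at about 36.5 s: by the last camera measurements both balls are in the scale's pan, the spoon lies flat on the mat and let go, and the rollers and the can, bottle and tape are unmoved; the sign-off gave no verdict.

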